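# Fit the retaining ring on the tube mixer's spindle

### The arm

A 6-joint arm with a two-finger parallel gripper is mounted at the origin on the work surface. World frame = base frame: x ahead of the robot, y to its left, z up, the work surface at z = 0. Lengths are in m, angles in rad, forces in N, time in s.
With the tool pointing down it reaches from about 0.15 to 0.775 m from the base axis. Payload 6.1 kg.
Tool frame: the origin (TCP) lies midway between the tips of the shut fingers; the grasp point (between the pads) lies robot.grip_depth behind it (robot.grip_depth is the distance from the TCP to the grasp point, in m); x points along the fingers, z is the direction in which the jaws open and shut, and the axes are right-handed (so a half turn about x gives the same grasp; the last joint's range is limited). The gripper opens to 85 mm and grips with 20 to 120 N. Pads are 22 mm wide; open, the fingers measure 114 mm over their backs; the gripper's body (76 mm by 85 mm) begins 54 mm behind the grasp point. The pads swing forward as they close: fully open they stand 13 mm farther back than shut.
Start: joints at [1.296, 0.126, -0.04, 1.405, 0, 1.571], TCP at [0.142, 0.505, 0.231] pointing down, gripper open.
Joint ranges: [-2.72, 2.72], [-0.95, 1.95], [-1.27, 1.35], [-1.78, 2.02], [-1.46, 1.47], [-3.14, 3.14]. Speed limits (rad/s): [2.39, 2.39, 3.01, 3.14, 3.14, 3.14].

### API

Orientations are given as a 3x3 rotation matrix whose columns are the frame's x, y, z axes.
In Python, from workcell import robot gives the robot as it stands.
- The arm moves only by the tool servo_tool, never from a script. Its argument "targets" is one flat list of numbers, 5 for each row, row after row: the closure, from 0 (fully open) to 1 (shut), then the shift along the tool's x, y, z in units of 40 mm (1.0 is 40 mm), then the turn about the tool's x in units of 5 degrees (1.0 is 5 degrees). In form: [jaw, tx, ty, tz, spin, jaw, tx, ty, tz, spin, ...]. A call has exactly 8 rows; each row shifts and turns the commanded pose from where the row before left it, along the tool's axes as they then stand; what a row does not reach is not made up. A row lasts 1/12 s, in which the tool goes at most 41.7 mm and 7.16 degrees, less where a joint would pass 70% of its speed; a pose out of reach is approached as far as the arm can. A call is refused whole if a number of a shift passes 1 or a number of a turn 1, either way. A call with a gripper value outside its range is refused whole. The fingers move at their own pace and stop on an object; the grip force is fixed at half the most. Time passes only in rows, so rows that do not move let the fingers close, or fill a call up. It gives the time, the measured TCP pose, the force and the opening at its end, in the units of the state.
- robot.sense(): the state, without advancing time (a new reading comes with each control period).
- robot.grab_frame(name): name is "scene" or "top" or "wrist"; returns a dict with "frame" (400x640x3 uint8, red, green, blue), "intrinsics" (3x3 intrinsics, pixels), "dist" ([k1, k2, p1, p2, k3] as OpenCV has them; the pictures are not rectified), "eye" and "attitude" of the camera in the world. Camera axes: x right, y up, looking along -z (the intrinsics and any distortion apply to the point x, -y, -z); pixel columns grow to the right and rows downward; lengths in m; the calibration is good to about 2 mm. A picture is of the moment at which its call begins. There is no depth.
- robot.sign_off(): hands the job in, once; it reports no verdict.
The state is a dict: "clock": time; "q": joint angles; "qd": joint speeds; "joint_efforts": joint torques, N m; "position": TCP position; "tool_rot": TCP orientation; "ft_force": force on the tool from outside, world axes, zero at the start; "moment": the same for the moment, N m; "width": finger opening in m.
Only numpy, scipy, OpenCV 4.12 (cv2) and the standard library are available. Lean on these libraries where they do the work, as an engineer would, in place of code of your own. Each camera call takes 0.05 s, during which the arm holds its last target.

### The job

Take the upright ring pliers from their holder and use them to spread the brass retaining ring waiting on its little stand, slide it over the tube mixer's spindle, push the sprung carousel gently down with it and let the ring close into the spindle's groove, so that it holds the carousel down. Then hang the pliers back in their holder and let go. Do not touch the ring with the fingers, do not press hard (stay under 25 N) and leave the other things on the bench alone.

Things in the scene. Friction and masses are not known exactly. Their poses are not given: they have to be found in the camera images.
- mixer: White tube mixer, 170 mm square housing 45 mm high, fixed to the bench, with an upright steel spindle 40 mm across in the middle of a blue eight-place carousel 152 mm across, with an aluminium hub 74 mm across, flat on top. Origin on the spindle axis, about bench level (0 to 18 mm up, differs), z up.
- spindle_axis (a point): Fixed point of the housing, on the spindle axis, 85 mm above the mixer's origin. Shims set spindle and carousel 0 to 16 mm higher in the housing, by an amount that is not measured, so feel for it: the hub's flat top at rest is 0 to 16 mm above this point, the spindle's top end 13 to 29 mm above it.
- carousel (a joint): How far the carousel is pushed down the spindle, m: 0 at rest (hub top at the groove's upper edge, groove covered), 0.006 at its hard stop (groove bare). From the top the spindle has a 7 mm cone (28 to 40 mm across), 6 mm of full 40 mm, then the groove, 6.5 mm high and 34 mm across. A spring pushes the hub up: 4.5 N starts it, 7.5 N at the stop; then it is rigid.
- ring_stand: Fixed round stand, black foot 90 mm across, blue disc 76 mm across whose flat top is 50 mm above the origin (centre of the foot, 0 to 18 mm above the bench), with a centring stub 28 mm across and 10 mm high. The ring lies round the stub. The disc is sprung: it yields downwards up to 8 mm, 2 N to start, 6 N at the end.
- ring: Brass retaining ring lying flat, a horseshoe about 70 x 45 mm, 40 g. Origin: centre of the round opening at the underside, z up, x towards the gap; its back, where the halves bend, is at x = -24 mm. Arcs 4 mm thick, end lugs 7 mm high at x = 17 to 40 mm. Spread over 0.16 rad a half it clears the 40 mm spindle; shut, its sides are 35 mm apart, in the groove.
- ring_notch (a point): Where the tips act: the middle of the gap at x = 30 mm, y = 0 of the ring, at its underside. Here each lug has an inward notch 8 mm wide (along x), its face 10.5 mm from the middle when shut; the top 3.5 mm of the lug is a lip, undercut by 2.5 mm so that hooked tips lift the ring. The tips need about 3 N to begin opening, 6 N for full.
- ring_left (a joint): Opening of one half of the ring about its back, rad (the other half opens equally): 0 shut, about 0.19 when the pliers are squeezed to their stop.
- holder: Fixed pliers holder: grey base 100 x 130 mm, two rails along x, 40 mm apart, tops 105 mm above the origin, between side ribs 68 mm apart and low end ribs 42 mm apart. Origin: centre of the base, 0 to 8 mm above the bench. The pliers hang by their cross plate, jaws between the rails, their origin 119 mm above the holder's, pliers x along holder x either way round.
- pliers: Ring pliers hung upright, about 165 mm tall, red handles up, tips down, about 0.2 kg, alike both ways round. Origin: midway between the two pivots, z up, y from handle to handle. Squeezing the handles spreads the tips. Cross plate 58 mm (y) by 26 mm (x), underside 14 mm under the origin.
- pliers_grip (a point): Midway between the flat red handles (20 mm wide in x, 34 mm tall), 62 mm above the pliers' origin; grip here, closing along y. 63 mm wide at the top ends at rest; shut to 58 or 59 mm the pliers are held lightly and their tips are clear of a shut ring. Squeezed to the stop, about 31 mm wide. Needs 4 N at first, 15 N with the ring at the stop; 40 N does no harm.
- pliers_tips (a point): Middle between the tips, 85 mm under the pliers' origin. It meets point ring_notch, pliers x along ring x (either way round), when the jaws' pressing plates rest on the lugs. The tips (5 mm wide in x) end 1 mm above this point, have 1.6 mm outward hooks; the plates are 7 mm above it. Outer tip faces 4 mm from the middle at rest.
- pliers_left (a joint): Turn of one lever of the pliers, rad (the other turns equally): 0 at rest, about 0.08 where the tips meet a shut ring, 0.20 at the stop.
- bottle_a: Bystander: clear bottle with blue cap, 72 mm across, 170 mm high; origin under its centre.
- bottle_b: Bystander: clear bottle with blue cap, 60 mm across, 140 mm high; origin under its centre.
- tip_box: Bystander: blue pipette tip box, 85 x 120 x 63 mm; origin under its centre.
- dishes: Bystander: stack of three petri dishes, 90 mm across, 41 mm high; origin under its centre.
- vial: Bystander: amber vial, 36 mm across, 55 mm high; origin under its centre.
- washer: Bystander: dark flat steel ring, 52 mm across, 5 mm thick; origin under its centre.
- driver: Bystander: screwdriver 170 mm long lying on the bench.

How it is judged:
On the way, in this order (a step that is already met when the one before it is completed fails the run):
1. the ring is spread on the pliers and lifted clear of its stand (z of ring in the frame of ring_stand above 0.065 m and contact force between ring and pliers above 1 N and value of joint ring_left above 0.1 rad and contact force between ring and ring_stand below 0.01 N), for 0.1 s.
2. the ring, let shut in the spindle's groove, holds the carousel down with the pliers off it (horizontal distance between ring and spindle_axis below 0.005 m and z of ring in the frame of mixer between 0.077 and 0.0995 m and angle between ring's own z axis and vertical below 0.08 rad and value of joint ring_left below 0.06 rad and value of joint carousel above 0.0025 m and contact force between ring and pliers below 0.05 N), for 0.2 s.
At the end, for the whole second after the job is handed in: The ring sits flat and shut (each half within 0.06 rad) in the spindle's groove, within 5 mm of the axis, its underside 77 to 99.5 mm above the mixer's origin, holding the carousel down by more than 2.5 mm; the pliers hang upright and still in the holder, within 20 mm of its middle, on the rails (horizontal distance between ring and spindle_axis below 0.005 m and z of ring in the frame of mixer between 0.077 and 0.0995 m and angle between ring's own z axis and vertical below 0.08 rad and value of joint ring_left below 0.06 rad and value of joint carousel above 0.0025 m and linear speed of each of ring, pliers below 0.02 m/s and horizontal distance between pliers and holder below 0.02 m and z of pliers in the frame of holder between 0.115 and 0.124 m and angle between pliers's own z axis and vertical below 0.1 rad); the robot touches nothing.
It fails at once if the ring is pressed on the mixer with more than 25 N (contact force between ring and mixer above 25 N).
It fails at once if the pliers are pressed on the mixer with more than 25 N (contact force between pliers and mixer above 25 N).
It fails at once if the pliers press the ring on its stand with more than 25 N (contact force between ring and ring_stand above 25 N).
It fails at once if the fingers touch the ring (contact force between the fingers and ring above 0.3 N).
It fails at once if another thing on the bench is moved by more than 20 mm (distance of any of bottle_a, bottle_b, tip_box, dishes, vial, washer, driver from where it was at the start of the episode above 0.02 m).
It also fails if it takes over 61 s, if anything falls off the work surface, if the arm or the gripper's body presses on something with over 40 N, if the wrist force passes 120 N, or if a joint passes its speed limit or range.

## Working session

There is one attempt and no reset: what is moved stays moved. The work goes in short steps, Python scripts to look and compute and a tool call to move; the robot and the scene stay as the last step left them, time stands still between calls to the robot, and variables do not carry over. Pictures are saved under pics/ and viewed, and the job is handed in when it is done.

Besides the shell and the picture viewer there is one more tool, called after "Call:" as name(argument=value, ...) on one line, values as JSON. servo_tool: Moves the arm, as the interface text tells. Its arguments: {"type":"object","properties":{"targets":{"type":"array","items":{"type":"number"}}},"required":["targets"]}

```bash
ls; mkdir -p pics; cat > h.py <<'E'
import numpy as np, cv2
from workcell import robot
def grab(n,tag):
    f=robot.grab_frame(n); cv2.imwrite(f'pics/{tag}.png',f['frame'][:,:,::-1]); np.savez(f'pics/{tag}.npz',**{k:np.array(f[k]) for k in f}); return f
def load(tag): return dict(np.load(f'pics/{tag}.npz'))
def ray(f,u,v):
    p=cv2.undistortPoints(np.array([[[u,v]]],float),f['intrinsics'],f['dist'])[0,0]
    d=np.array(f['attitude'])@np.array([p[0],-p[1],-1.]); return np.array(f['eye']),d/np.linalg.norm(d)
def onz(f,u,v,z):
    e,d=ray(f,u,v); return e+d*(z-e[2])/d[2]
def tri(obs):
    A=np.zeros((3,3));b=np.zeros(3)
    for f,u,v in obs:
        e,d=ray(f,u,v);P=np.eye(3)-np.outer(d,d);A+=P;b+=P@e
    return np.linalg.solve(A,b)
def proj(f,P):
    R=np.array(f['attitude']);c=R.T@(np.array(P,float)-f['eye']);c=np.array([c[0],-c[1],-c[2]])
    return cv2.projectPoints(c.reshape(1,1,3),np.zeros(3),np.zeros(3),f['intrinsics'],f['dist'])[0].ravel()
E
python3 - <<'E'
from h import *
for n in("scene","top","wrist"):
    f=grab(n,n+"0");print(n,np.array(f['eye']).round(3),np.array(f['attitude']).round(2).tolist(),np.array(f['intrinsics']).round(0).tolist())
s=robot.sense();print(s['clock'],s['position'],np.array(s['tool_rot']).round(3),s['width'],robot.grip_depth,s['ft_force'])
E
```

```text
pics
scene [1.646 0.343 1.039] [[-0.29, -0.59, 0.75], [0.96, -0.16, 0.24], [-0.02, 0.79, 0.61]] [[516.0, 0.0, 324.0], [0.0, 516.0, 201.0], [0.0, 0.0, 1.0]]
top [0.284 0.013 1.418] [[-0.11, 0.97, -0.21], [-0.99, -0.11, 0.02], [-0.01, 0.21, 0.98]] [[442.0, 0.0, 320.0], [0.0, 442.0, 196.0], [0.0, 0.0, 1.0]]
wrist [0.063 0.527 0.374] [[0.27, -0.91, -0.31], [0.96, 0.26, 0.09], [-0.0, -0.32, 0.95]] [[302.0, 0.0, 316.0], [0.0, 302.0, 201.0], [0.0, 0.0, 1.0]]
0.15 [0.14238397 0.5050077  0.23071394] [[-0.    -0.962  0.271]
 [-0.001  0.271  0.962]
 [-1.     0.    -0.001]] 0.08543243831026752 0.0187 [ 0.77286571 -0.30904414 -0.14320474]
```

View pics/scene0.png

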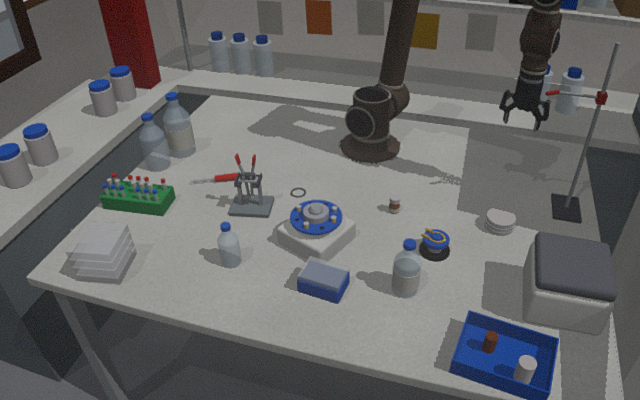

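View pics/top0.png

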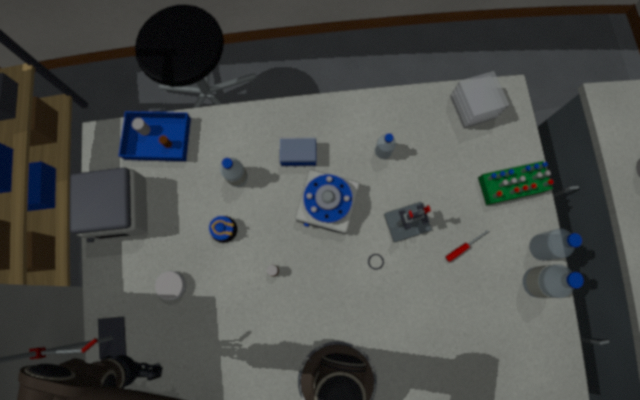

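View pics/wrist0.png

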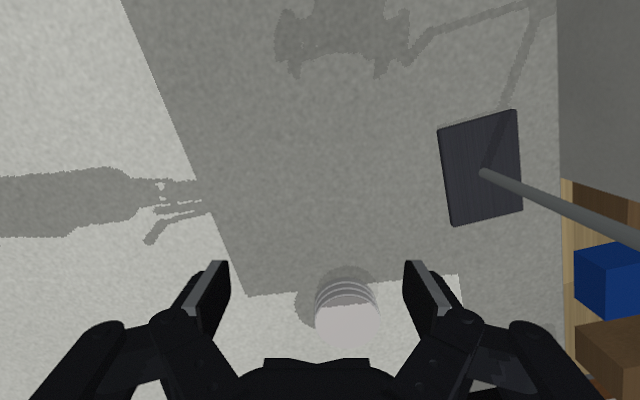

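Top view: the holder and pliers are near (412,218), the mixer near (328,198) and the ring stand near (222,229). The vial is at (273,271), bottle_b at (386,147), the washer at (376,261) and bottle_a at (232,170). I'll zoom in on these.

```bash
python3 - <<'E'
from h import *
t=load('top0')['frame'][:,:,::-1];s=load('scene0')['frame'][:,:,::-1]
def cr(im,u,v,w,h,k): return cv2.resize(im[v:v+h,u:u+w],(w*k,h*k),interpolation=cv2.INTER_CUBIC)
a=np.vstack([np.hstack([cr(t,195,200,60,60,6),cr(t,295,168,70,60,6)]) ])
b=np.hstack([cr(t,380,190,60,60,6),cr(s,225,145,60,80,6)[:360]])
cv2.imwrite('pics/z1.png',a);
c=np.hstack([cr(s,225,145,55,75,6),cr(s,410,220,50,75,6)]);cv2.imwrite('pics/z2.png',np.vstack([c]));cv2.imwrite('pics/z3.png',np.hstack([cr(t,380,190,60,60,6),cr(s,270,185,95,80,4)[:320] if 0 else cr(s,280,190,70,60,6)]))
E
```

```text
(no output)
```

View pics/z1.png

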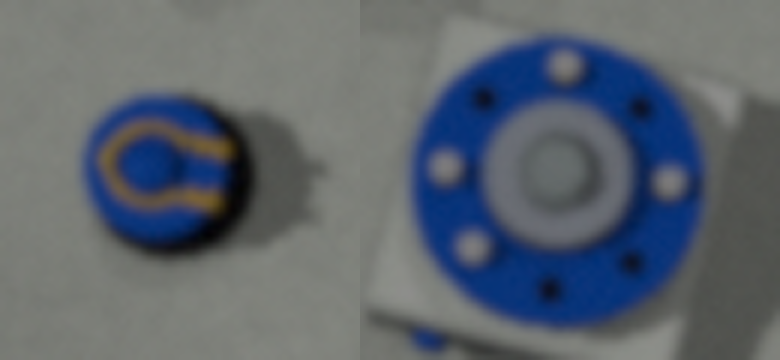

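View pics/z2.png

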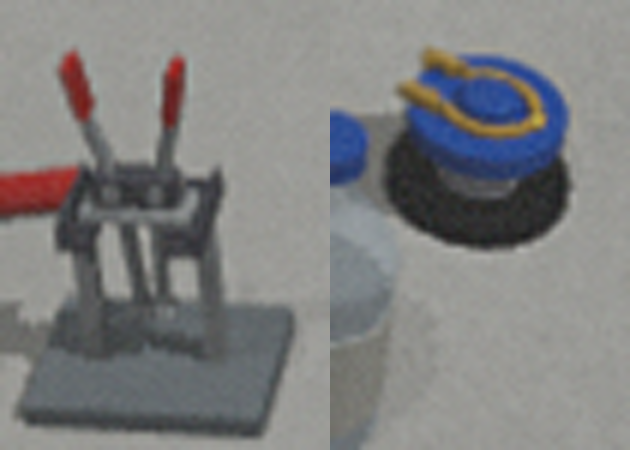

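View pics/z3.png

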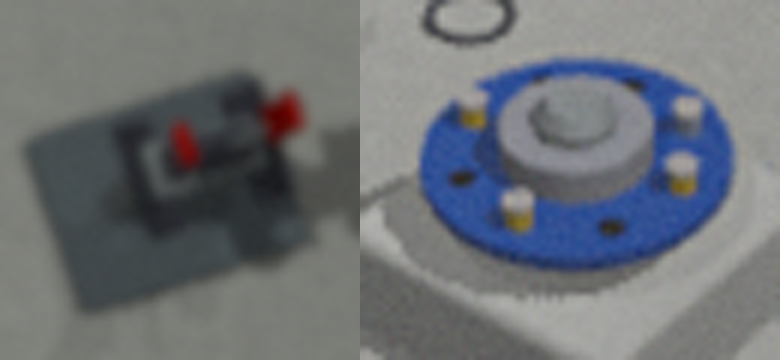

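```bash
python3 - <<'E'
from h import *
t=load('top0');s=load('scene0')
A=tri([(t,430.5,206.5),(s,236.3,154)]);B=tri([(t,410.5,211.5),(s,254.8,155)])
print('handles',A,B,(A+B)/2,np.linalg.norm(A-B), np.degrees(np.arctan2(*(B-A)[1::-1])))
hsv=cv2.cvtColor(t['frame'],cv2.COLOR_RGB2HSV)
m=cv2.inRange(hsv,(100,120,50),(130,255,255))
n,l,st,c=cv2.connectedComponentsWithStats(m)
for i in range(1,n):
    if st[i,4]>80: print(st[i],c[i].round(1))
print('spindle',tri([(t,295+557/6,168+170/6),(s,280+585/6,190+93/6)]))
print('hub top z.1',onz(t,295+557/6,168+172/6,.1))
print('stand',tri([(t,195+150/6,200+165/6),(s,410+160/6,220+88/6)]),onz(t,195+150/6,200+165/6,.065))
print('back',onz(t,195+105/6,200+162/6,.06),'lugs',onz(t,195+228/6,200+149/6,.06),onz(t,195+212/6,200+203/6,.06))
for p in [(273,271),(165,286),(376,261),(386,147),(232,170),(298,151)]: print(p,onz(t,*p,.05).round(3))
# holder base corners
for p in [(25,150),(250,70),(310,235),(85,310)]: print(onz(t,380+p[0]/6,190+p[1]/6,.015).round(3))
E
```

```text
handles [ 0.47465323 -0.31095116  0.20674605] [ 0.46713683 -0.25271633  0.20798117] [ 0.47089503 -0.28183374  0.20736361] 0.058730884690493895 97.35452991236669
[ 119  111   71   50 2776] [155.8 136.2]
[222 158  11  11  91] [226.9 162.9]
[ 28 162  23  48 635] [ 34.9 186.5]
[281 162  35   4 103] [297.8 163. ]
[ 304  175   48   47 1180] [327.9 198.9]
[209 216  23  25 179] [219.2 228.4]
[215 223  18   9 109] [222.6 227.4]
[567 232  16  16 199] [574.4 239.7]
[567 271  17  18 238] [575.1 279.7]
spindle [ 0.51493094 -0.03230882  0.15947237]
hub top z.1 [ 0.53764529 -0.21595288  0.1       ]
stand [0.50742539 0.31133989 0.05928005] [0.5065377  0.30973413 0.065     ]
back [0.51153479 0.33437662 0.06      ] lugs [0.51123349 0.26938293 0.06      ] [0.48395092 0.27983663 0.06      ]
(273, 271) [0.356 0.159 0.05 ]
(165, 286) [0.345 0.499 0.05 ]
(376, 261) [ 0.351 -0.16   0.05 ]
(386, 147) [ 0.712 -0.243  0.05 ]
(232, 170) [0.692 0.262 0.05 ]
(298, 151) [0.73  0.043 0.05 ]
[ 0.496 -0.21   0.015]
[ 0.525 -0.338  0.015]
[ 0.432 -0.357  0.015]
[ 0.406 -0.23   0.015]
```

Call:
servo_tool(targets=[0,-0.2,-0.92,0,0.8,0,-0.2,-0.92,0,0.8,0,-0.2,-0.92,0,0.8,0,-0.2,-0.92,0,0.8,0,-0.2,-0.92,0,0.8,0,-0.2,-0.92,0,0.8,0,-0.2,-0.92,0,0.8,0,-0.2,-0.92,0,0.8])

```text
clock: 0.82
position: [0.3962, 0.3599, 0.2952]
tool_rot: [[-0.0, -0.67, 0.742], [-0.0, 0.742, 0.67], [-1.0, -0.0, -0.001]]
ft_force: [0.2, 0.0, 0.1]
width: 0.0855
```

```bash
python3 - <<'E'
from h import *
f=grab("wrist","w1");s=robot.sense();print(s['clock'],s['position'],np.array(s['tool_rot']).round(3).tolist(),s['q'])
E
```

```text
0.8667 [0.40022086 0.35605651 0.29670274] [[0.004, -0.664, 0.748], [-0.002, 0.748, 0.664], [-1.0, -0.004, 0.001]] [ 0.72927728  0.15575596  0.13856357  1.55224426 -0.00400609  1.57422391]
```

View pics/w1.png

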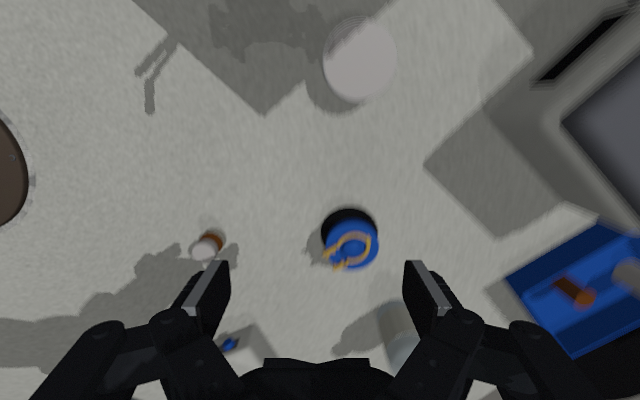

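The stand and ring are at about (350,243), slightly blurred because the arm was still settling. I'll retake it still and zoom.

```bash
python3 - <<'E'
from h import *
f=grab("wrist","w2");s=robot.sense();print(s['position'],s['qd'])
im=f['frame'][:,:,::-1]; cv2.imwrite('pics/w2z.png',cv2.resize(im[195:295,300:400],(800,800)[:2],interpolation=cv2.INTER_CUBIC)[:600])
cv2.imwrite('pics/w2z.png',cv2.resize(im[200:275,305:405],(800,600),interpolation=cv2.INTER_CUBIC))
E
```

```text
[0.39825712 0.35811885 0.29616884] [ 0.06760223 -0.00108501 -0.03082136 -0.01720616  0.0398469   0.00046786]
```

View pics/w2z.png

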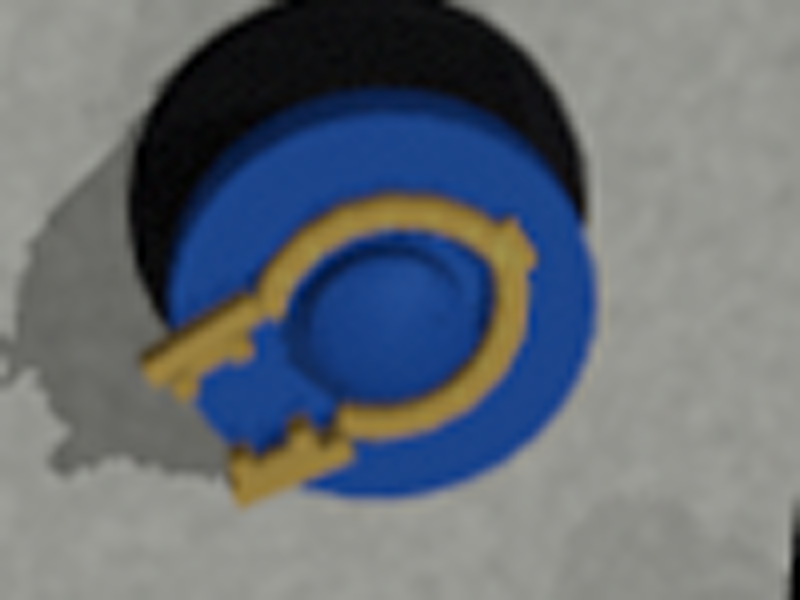

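The zoomed view is sharp: back of the ring at (515,243), notches at about (215,370) and (272,447) in crop pixels. I'll move half as far and take a second view for triangulation.

Call:
servo_tool(targets=[0,0,-0.9,0,0.8,0,0,-0.9,0,0.8,0,0,-0.9,0,0.8,0,0,-0.9,0,0.8,0,0,-0.4,0,0.4,0,0,0,0,0,0,0,0,0,0,0,0,0,0,0])

```text
clock: 1.58
position: [0.4863, 0.2317, 0.2951]
tool_rot: [[-0.001, -0.412, 0.911], [0.0, 0.911, 0.412], [-1.0, 0.001, -0.001]]
ft_force: [-0.2, -0.1, -0.6]
width: 0.0857
```

```bash
python3 - <<'E'
from h import *
f=grab("wrist","w3");s=robot.sense();print(s['position'],s['qd'],s['clock'])
E
```

```text
[0.48618567 0.23193964 0.2951283 ] [ 6.34251519e-03  6.70068565e-04  3.82671067e-04  8.76164525e-05
 -1.38907317e-03 -1.54367471e-03] 1.6333
```

View pics/w3.png

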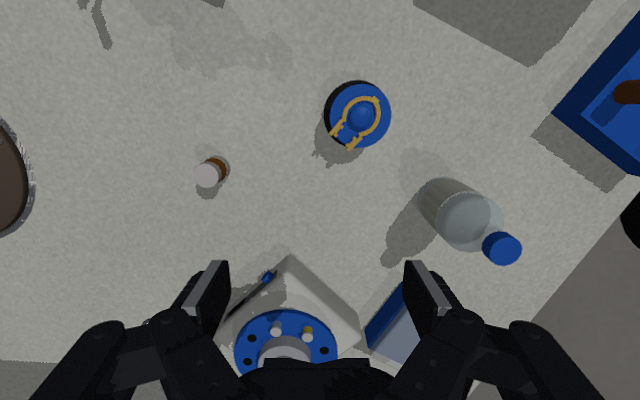

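```bash
python3 - <<'E'
from h import *
f=load('w3');im=f['frame'][:,:,::-1]
cv2.imwrite('pics/w3z.png',cv2.resize(im[75:156,308:416],(800,600),interpolation=cv2.INTER_CUBIC))
E
```

```text
(no output)
```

View pics/w3z.png

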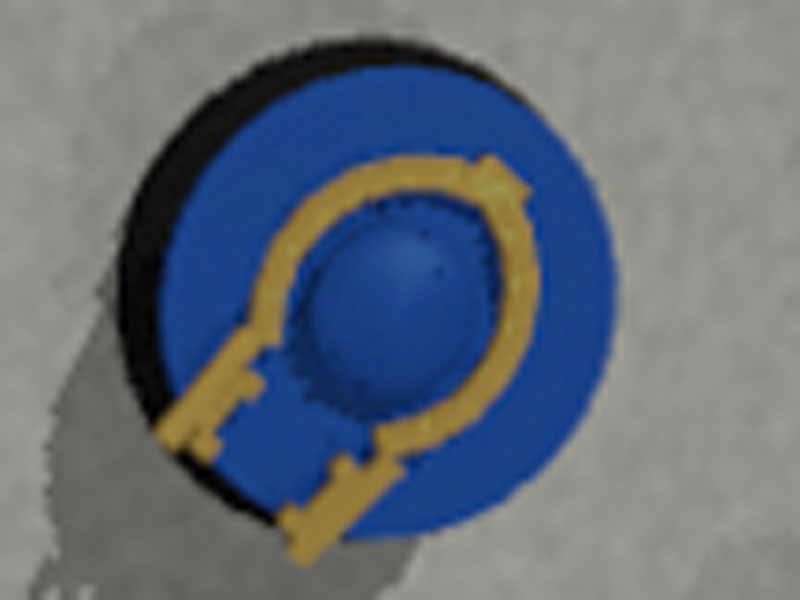

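Call:
servo_tool(targets=[0,0,-0.9,0,0.8,0,0,-0.9,0,0.8,0,0,-0.9,0,0.8,0,0,-0.9,0,0.8,0,0,-0.4,0,0.4,0,0,0,0,0,0,0,0,0,0,0,0,0,0,0])

```text
clock: 2.3
position: [0.5338, 0.0802, 0.2953]
tool_rot: [[-0.0, -0.111, 0.994], [0.001, 0.994, 0.111], [-1.0, 0.001, -0.0]]
ft_force: [-0.2, 0.4, 0.1]
width: 0.0854
```

```bash
python3 - <<'E'
from h import *
f=grab("wrist","w4");s=robot.sense();print(s['position'],s['clock'])
E
```

```text
[0.53378978 0.08035097 0.2953274 ] 2.35
```

View pics/w4.png

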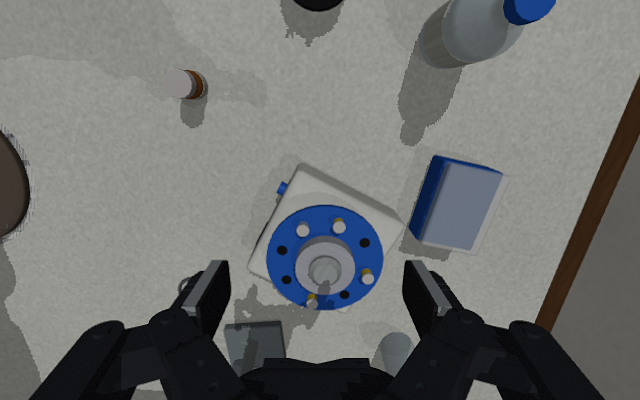

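```bash
python3 - <<'E'
from h import *
a=load('w2');b=load('w3')
A=lambda p:(a,305+p[0]/8-.5,200+p[1]/8-.5)
B=lambda p:(b,308+p[0]/7.407-.5,75+p[1]/7.407-.5)
prs=dict(Lend=((142,358),(157,433)),Rend=((240,505),(304,566)),back=((530,240),(513,175)),LoutIn=((250,293),(243,327)),RoutIn=((352,455),(402,470)),
 Lt1=((190,397),(212,458)),Lt2=((250,358),(262,388)),Rt1=((237,458),(284,513)),Rt2=((300,424),(340,460)),stub=((395,325),(395,310)),discL=((172,298),(160,290)),discR=((598,298),(618,300)))
P={k:tri([A(p),B(q)]) for k,(p,q) in prs.items()}
for k in P: print(k,P[k].round(4))
mid=(P['Lend']+P['Rend'])/2; d=mid-P['back'];print('len',np.linalg.norm(d[:2]),'ang',np.degrees(np.arctan2(d[1],d[0])))
print('teeth mid',sum(P[k] for k in('Lt1','Lt2','Rt1','Rt2'))/4)
def masks(f,u0,v0,u1,v1):
    h=cv2.cvtColor(f['frame'],cv2.COLOR_RGB2HSV); m=cv2.inRange(h,(14,90,80),(32,255,255)); mm=np.zeros_like(m); mm[v0:v1,u0:u1]=m[v0:v1,u0:u1]; return mm
for f,box in((a,(305,200,405,275)),(b,(308,75,416,156))):
    h=cv2.cvtColor(f['frame'],cv2.COLOR_RGB2HSV); m=cv2.inRange(h,(100,120,40),(130,255,255)); mm=np.zeros_like(m); u0,v0,u1,v1=box; mm[v0:v1,u0:u1]=m[v0:v1,u0:u1]
    g=masks(f,*box); c=max(cv2.findContours(mm|g,0,1)[0],key=cv2.contourArea); 
    pts=np.array(np.nonzero(mm)).T[:,::-1].astype(float)
    print('disc',cv2.minEnclosingCircle(cv2.convexHull(pts.astype(np.int32))))
    v,u=np.nonzero(g)
    for z in(.06,.065,.07,.075):
        X=np.array([onz(f,x,y,z)[:2] for x,y in zip(u,v)]); 
        c=X.mean(0); ax=np.linalg.eigh(np.cov((X-c).T))[1][:,1]; ax*=-np.sign(ax[1])
        s=(X-c)@ax; print(z,'centroid',c.round(4),'ang',np.degrees(np.arctan2(ax[1],ax[0])).round(1),'ext',s.min().round(4),s.max().round(4),'midline',(c+ax*(s.max()-.010)).round(4),'back+54',(c+ax*(s.min()+.054)).round(4))
E
```

```text
Lend [0.4831 0.2763 0.053 ]
Rend [0.5155 0.2667 0.0548]
back [0.519  0.3379 0.0515]
LoutIn [0.4891 0.298  0.0521]
RoutIn [0.5231 0.2881 0.0561]
Lt1 [0.4934 0.2769 0.0557]
Lt2 [0.4956 0.2906 0.0577]
Rt1 [0.5084 0.2734 0.0551]
Rt2 [0.5135 0.2851 0.0523]
stub [0.5107 0.3112 0.0556]
discL [0.4716 0.2974 0.0772]
discR [0.5532 0.3301 0.0154]
len 0.06921433261383306 ang -106.53951018834432
teeth mid [0.50273931 0.28150563 0.05517836]
disc ((352.0430908203125, 236.06321716308594), 26.62727165222168)
0.06 centroid [0.5055 0.3055] ang -104.2 ext -0.0348 0.0338 midline [0.4996 0.2825] back+54 [0.5008 0.287 ]
0.065 centroid [0.5033 0.307 ] ang -104.2 ext -0.0344 0.0333 midline [0.4976 0.2844] back+54 [0.4985 0.288 ]
0.07 centroid [0.5012 0.3085] ang -104.2 ext -0.0339 0.0329 midline [0.4956 0.2863] back+54 [0.4963 0.289 ]
0.075 centroid [0.4991 0.31  ] ang -104.2 ext -0.0335 0.0324 midline [0.4936 0.2882] back+54 [0.4941 0.2901]
disc ((358.65069580078125, 114.67808532714844), 32.527530670166016)
0.06 centroid [0.5076 0.3046] ang -106.7 ext -0.0334 0.0344 midline [0.5006 0.2812] back+54 [0.5017 0.2849]
0.065 centroid [0.5068 0.3046] ang -106.7 ext -0.033 0.034 midline [0.5    0.2817] back+54 [0.5008 0.2845]
0.07 centroid [0.5061 0.3046] ang -106.7 ext -0.0325 0.0335 midline [0.4994 0.2821] back+54 [0.5    0.2841]
0.075 centroid [0.5054 0.3047] ang -106.7 ext -0.0321 0.0331 midline [0.4988 0.2826] back+54 [0.4991 0.2837]
```

Ring notch is at about (0.499, 0.283), with ring x at about -106°. In w4 the spindle is at (323,270). Continuing to the holder.

Call:
servo_tool(targets=[0,0,-0.9,0,0.8,0,0,-0.9,0,0.8,0,0,-0.9,0,0.8,0,0,-0.9,0,0.8,0,0,-0.9,0,0.8,0,0,-0.3,0,0.4,0,0,0,0,0,0,0,0,0,0])

```text
clock: 3.02
position: [0.5259, -0.1111, 0.2953]
tool_rot: [[0.0, 0.27, 0.963], [0.001, 0.963, -0.27], [-1.0, 0.001, -0.0]]
ft_force: [-0.5, 0.4, 0.9]
width: 0.0853
```

```bash
python3 - <<'E'
from h import *
f=grab("wrist","w5");s=robot.sense();print(s['position'],s['clock'],s['q'])
E
```

```text
[ 0.52598263 -0.11054453  0.29535185] 3.0667 [-2.07501091e-01  1.59972655e-01  1.40580159e-01  1.55133778e+00
  6.33567032e-04  1.63573380e+00]
```

View pics/w5.png

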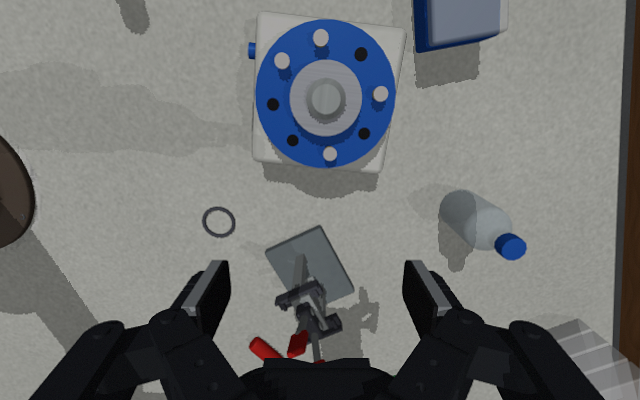

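```bash
python3 - <<'E'
from h import *
def hub(f,u0,v0,u1,v1):
    im=f['frame'][v0:v1,u0:u1]; h=cv2.cvtColor(im,cv2.COLOR_RGB2HSV)
    return h
b=load('w5');a=load('w4')
h=cv2.cvtColor(b['frame'],cv2.COLOR_RGB2HSV)
print(h[98,250:400:4].tolist())
for n,f,(cu,cv_),rr in(('w5',b,(326,98),80),('w4',a,(324,268),65)):
    im=f['frame'];cv2.imwrite(f'pics/{n}z.png',cv2.resize(im[cv_-50:cv_+50,cu-66:cu+66,::-1],(792,600),interpolation=cv2.INTER_CUBIC))
E
```

```text
[[36, 9, 138], [105, 17, 117], [109, 204, 140], [109, 206, 140], [109, 206, 140], [111, 193, 91], [111, 189, 81], [109, 204, 141], [109, 204, 139], [109, 204, 130], [111, 31, 139], [111, 13, 140], [113, 15, 140], [113, 15, 139], [90, 9, 112], [83, 10, 107], [78, 9, 135], [90, 8, 130], [90, 6, 130], [90, 8, 135], [84, 10, 132], [90, 8, 131], [90, 6, 131], [90, 8, 96], [107, 13, 134], [111, 13, 140], [109, 14, 141], [113, 14, 141], [109, 170, 141], [109, 202, 140], [109, 204, 131], [23, 43, 106], [18, 8, 153], [15, 7, 152], [111, 66, 144], [109, 204, 140], [110, 174, 141], [30, 8, 154]]
```

View pics/w5z.png

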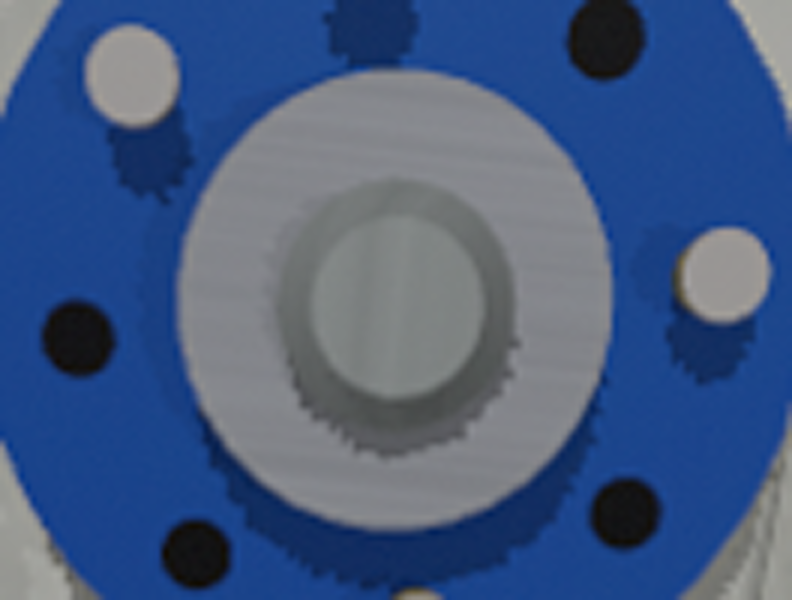

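View pics/w4z.png

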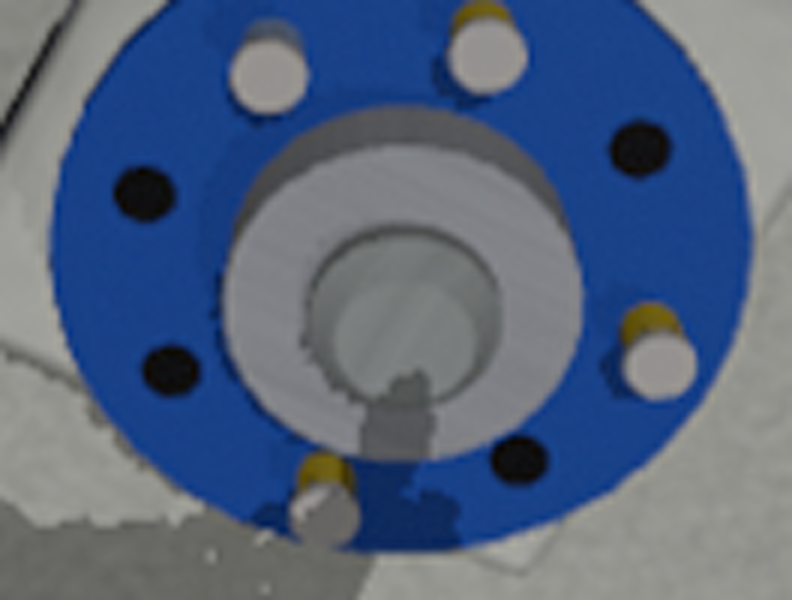

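```bash
python3 - <<'E'
from h import *
a=load('w4');b=load('w5');t=load('top0');s=load('scene0')
A=lambda x,y:(a,258+x/6-.42,218+y/6-.42)
B=lambda x,y:(b,260+x/6-.42,48+y/6-.42)
T=lambda x,y:(t,295+(x-360)/6-.42,168+y/6-.42)
S=lambda x,y:(s,280+(x-360)/6-.42,190+y/6-.42)
print('hub',tri([A(402.5,302),B(395,299)]),tri([B(395,299),T(558,174)]),tri([A(402.5,302),B(395,299),T(558,174),S(577,135)]))
print('spin',tri([A(406,342),B(399,306)]),tri([A(406,342),B(399,306),T(557,168),S(585,93+15)]))
for p,q in(((302,230.5),(282,60.5)),((339,227),(320.5,38)),((367.5,278),(380.5,94)),((312,303),(330,154))): print('cap',tri([(a,*p),(b,*q)]).round(4))
# size-based height of hub in w5
for z in(.09,.1,.11,.12):
    l,r,u,d=[onz(*B(*p),z) for p in((177,299),(613,299),(395,68),(395,530))]
    l4,r4=[onz(*A(*p),z) for p in((223,302),(582,302))]
    l5,r5=[onz(*B(*p),z+.013) for p in((312,306),(486,306))]
    print(z,np.linalg.norm(l-r),np.linalg.norm(u-d),np.linalg.norm(l4-r4),'spindle top',np.linalg.norm(l5-r5),((l+r+u+d)/4)[:2].round(4))
# ring disc
c=load('w3')
for z in(.05,.055,.06,.065,.07):
    C=lambda x,y:(c,308+x/7.407-.43,75+y/7.407-.43)
    l,r,u,d=[onz(*C(*p),z) for p in((160,300),(617,300),(400,65),(400,540))]
    print(z,np.linalg.norm(l-r),np.linalg.norm(u-d),((l+r)/2).round(4)[:2])
E
```

```text
hub [ 0.55738754 -0.03293352  0.11215034] [ 0.55792071 -0.03284659  0.10451668] [ 0.55770695 -0.03342081  0.10773194]
spin [ 0.55761777 -0.0340816   0.12520984] [ 0.55729772 -0.03223375  0.12436158]
cap [0.5248 0.0123 0.1081]
cap [0.5677 0.0213 0.1074]
cap [ 0.6137 -0.0452  0.1058]
cap [ 0.5475 -0.0915  0.1048]
0.09 0.07929532845962646 0.07944114871750099 0.07879170149717855 spindle top 0.030504083117200615 [ 0.5581 -0.0337]
0.1 0.07701988126378187 0.07716151708477566 0.07653035449461762 spindle top 0.029594822788552008 [ 0.5578 -0.0337]
0.11 0.07474443406793728 0.07488188545205034 0.07426900749205657 spindle top 0.02868556245990351 [ 0.5576 -0.0336]
0.12 0.07246898687209279 0.07260225381932496 0.07200766048949563 spindle top 0.027776302131254902 [ 0.5573 -0.0336]
0.05 0.07632832148986061 0.07654556265857193 [0.5095 0.3117]
0.055 0.07534517234928291 0.07555961533687153 [0.5088 0.3117]
0.06 0.07436202320870526 0.07457366801517118 [0.5081 0.3116]
0.065 0.07337887406812753 0.07358772069347078 [0.5073 0.3116]
0.07 0.07239572492754981 0.0726017733717704 [0.5066 0.3115]
```

```bash
python3 - <<'E'
from h import *
c=load('w3');a=load('w2')
C=lambda x,y:(c,308+x/7.407-.43,75+y/7.407-.43)
A=lambda x,y:(a,305+x/8-.44,200+y/8-.44)
for z in(.058,):
  for F,pts in((C,dict(Le=(157,433),Re=(304,566),back=(510,178),Lt1=(212,458),Lt2=(262,388),Rt1=(284,513),Rt2=(340,460),Li=(243,327),Ri=(402,470))),
             (A,dict(Le=(142,358),Re=(240,505),back=(525,240),Lt1=(190,397),Lt2=(250,358),Rt1=(237,458),Rt2=(300,424),Li=(250,293),Ri=(352,455)))):
    P={k:onz(*F(*p),z)[:2] for k,p in pts.items()}
    e=(P['Le']+P['Re'])/2; i=(P['Li']+P['Ri'])/2
    ax=e-P['back'];ax/=np.linalg.norm(ax); n=np.array([-ax[1],ax[0]])
    axl=(P['Le']-P['Li'])+(P['Re']-P['Ri'])
    ax3=n2=P['Le']-P['Re']
    print('angle',np.degrees(np.arctan2(ax[1],ax[0])),np.degrees(np.arctan2(axl[1],axl[0])),np.degrees(np.arctan2(ax3[1],ax3[0]))+90)
    print('notch from end',(e-ax*.010),'from inner',i+ax*.013,'teeth',sum(P[k] for k in('Lt1','Lt2','Rt1','Rt2'))/4,'gap',[(P[k]-e)@ax for k in P],[(P[k]-e)@n for k in P])
E
```

```text
angle -106.04566437945265 -107.59059796068439 253.10121975249461
notch from end [0.50176212 0.28146718] from inner [0.50213508 0.28059172] teeth [0.50236443 0.28157301] gap [np.float64(-0.000250321077016776), np.float64(0.0002503210770167604), np.float64(-0.06728710994501065), np.float64(-0.0031256733767748126), np.float64(-0.017023375052362726), np.float64(-0.004167459003934077), np.float64(-0.016756239019240355), np.float64(-0.022252726162566246), np.float64(-0.022270732942329282)] [np.float64(-0.01681047305083905), np.float64(0.016810473050839103), np.float64(2.0563600458392947e-18), np.float64(-0.007098157823439316), np.float64(-0.00836519833839404), np.float64(0.00821676352711263), np.float64(0.009444987495006473), np.float64(-0.01728034081890367), np.float64(0.018481170324683917)]
angle -105.25135784386984 -107.89748172817222 252.81750912996475
notch from end [0.50047152 0.28267308] from inner [0.50128407 0.28173394] teeth [0.50176552 0.28258092] gap [np.float64(-0.0005784131609270707), np.float64(0.0005784131609270171), np.float64(-0.06818588199428821), np.float64(-0.003529591426272145), np.float64(-0.016458059647164913), np.float64(-0.004025311329580321), np.float64(-0.016992924554411027), np.float64(-0.023113251126967854), np.float64(-0.021502097135523833)] [np.float64(-0.017154738829927046), np.float64(0.017154738829927033), np.float64(2.6423576467584e-18), np.float64(-0.006069385732007591), np.float64(-0.006765386882902082), np.float64(0.008787501366236019), np.float64(0.009137964196535009), np.float64(-0.01743626821411471), np.float64(0.019498230671466475)]
```

Call:
servo_tool(targets=[0,0,-0.91,-0.05,0,0,0,-0.91,-0.05,0,0,0,-0.91,-0.05,0,0,0,-0.91,-0.05,0,0,0,-0.91,-0.05,0,0,0,0,0,1,0,0,0,0,1,0,0,0,0,1])

```text
clock: 3.73
position: [0.4674, -0.2834, 0.2952]
tool_rot: [[0.0, 0.513, 0.858], [0.001, 0.858, -0.513], [-1.0, 0.001, -0.0]]
ft_force: [-0.7, 1.1, 0.6]
width: 0.0855
```

Call:
servo_tool(targets=[0,0,0,0,1,0,0,0,0,1,0,0,0,0,1,0,0,0,0,1,0,0,0,0,1,0,0,0,0,1,0,0,0,0,1,0,0,0,0,1])

```text
clock: 4.4
position: [0.4679, -0.2824, 0.2953]
tool_rot: [[0.0, 0.944, 0.33], [0.0, 0.33, -0.944], [-1.0, 0.0, -0.0]]
ft_force: [0.2, -0.1, -0.3]
width: 0.0857
```

Call:
servo_tool(targets=[0,0,0,0,1,0,0,0,0,0.9,0,0,0,0,0,0,0,0,0,0,0,0,0,0,0,0,0,0,0,0,0,0,0,0,0,0,0,0,0,0])

```text
clock: 5.07
position: [0.4668, -0.2843, 0.2953]
tool_rot: [[0.0, 0.985, 0.17], [0.0, 0.17, -0.985], [-1.0, 0.0, -0.0]]
ft_force: [-1.1, -0.7, 2.0]
width: 0.0855
```

```bash
python3 - <<'E'
from h import *
f=grab("wrist","w6");s=robot.sense();print(s['position'],s['clock'],s['q'],np.array(s['tool_rot']).round(3).tolist())
E
```

```text
[ 0.46674051 -0.28434498  0.29529752] 5.1167 [-5.47179175e-01  1.77798720e-01  1.61800526e-01  1.55479430e+00
  2.21966711e-05  2.42370244e+00] [[0.0, 0.985, 0.17], [0.0, 0.17, -0.985], [-1.0, 0.0, -0.0]]
```

View pics/w6.png

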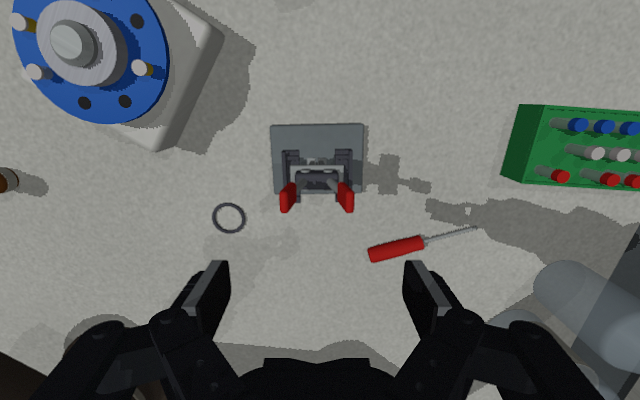

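The handle tops show at about (287,208) and (348,207), centred between the fingers and nearly parallel to the jaw axis. Zooming to measure.

```bash
python3 - <<'E'
from h import *
f=load('w6');im=f['frame'][:,:,::-1]
cv2.imwrite('pics/w6z.png',cv2.resize(im[115:220,250:390],(800,600),interpolation=cv2.INTER_CUBIC))
E
```

```text
(no output)
```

View pics/w6z.png

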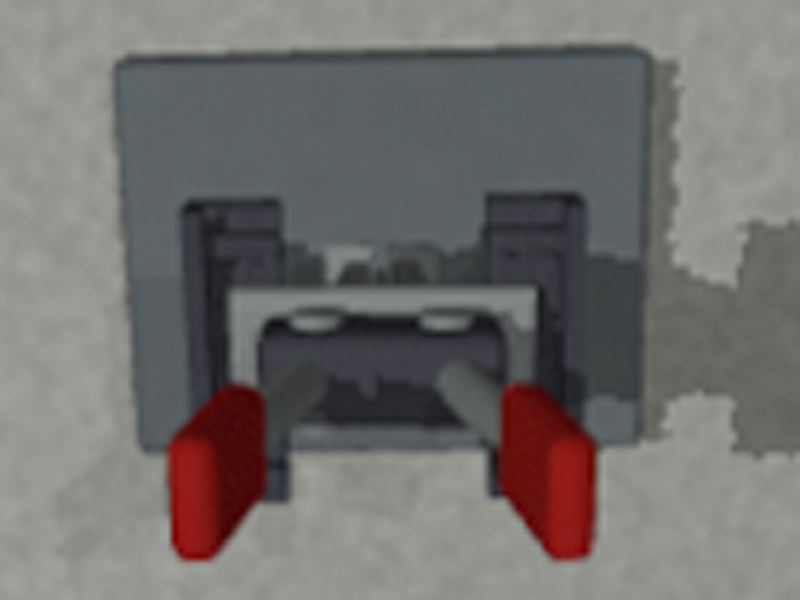

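```bash
python3 - <<'E'
from h import *
f=load('w6');W=lambda x,y:(f,250+x/5.714-.41,115+y/5.714-.41)
g=lambda p,z:onz(*W(*p),z)
ang=lambda d:np.degrees(np.arctan2(d[1],d[0]))
for z in(.195,.2,.205,.21):
    l,r=g((171,497),z),g((594,495),z)
    print(z,np.linalg.norm(l-r),((l+r)/2).round(4),ang(r-l), 'inner',np.linalg.norm(g((215,470),z)-g((550,470),z)), 'yw',np.linalg.norm(g((190,437),z)-g((190,557),z)))
b0,b1=g((118,60),.012),g((650,48),.012);print('base',np.linalg.norm(b0-b1),ang(b1-b0),(b0+b1)/2)
p0,p1=g((232,290),.117),g((538,287),.117);print('plate',np.linalg.norm(p0-p1),ang(p1-p0),(p0+p1)/2)
t=load('top0');s=load('scene0')
print(tri([W(193,497),(t,410.5,211.5),(s,254.8,155)]) ,tri([W(572,497),(t,430.5,206.5),(s,236.3,154)]))
R=np.array(robot.sense()['tool_rot']);p=np.array(robot.sense()['position'])
c=np.array([.4695,-.2815,.2]);print(R.T@(c-p),ang(R[:,2]))
E
```

```text
0.195 0.06307867445749578 [ 0.4667 -0.2847  0.195 ] -79.89297218812398 inner 0.049703470703160696 yw 0.01892922033593368
0.2 0.06178276797136221 [ 0.4684 -0.2844  0.2   ] -79.89297218812393 inner 0.048682348261677236 yw 0.018540332972307835
0.205 0.06048686148522858 [ 0.4701 -0.2842  0.205 ] -79.89297218812392 inner 0.04766122582019379 yw 0.018151445608682
0.21 0.05919095499909506 [ 0.4717 -0.2839  0.21  ] -79.89297218812392 inner 0.046640103378710385 yw 0.017762558245056164
base 0.1278092240698132 -78.93623857157098 [ 0.51582551 -0.27660367  0.012     ]
plate 0.05788957116798891 -79.6149128991489 [ 0.48145885 -0.28269606  0.117     ]
[ 0.46624183 -0.25472524  0.20660785] [ 0.47483738 -0.31080737  0.20675501]
[ 0.09529761  0.00320103 -0.00233349] -80.21897807626159
```

Call:
servo_tool(targets=[0,0,0.04,0.015,0,0,0.6,0,0,0,0,0.8,0,0,0,0,0.8,0,0,0,0,0.7,0,0,0,0,0.5,0,0,0,0,0,0,0,0,0,0,0,0,0])

```text
clock: 5.78
position: [0.4678, -0.2844, 0.1588]
tool_rot: [[-0.002, 0.986, 0.169], [0.001, 0.169, -0.986], [-1.0, -0.002, -0.001]]
ft_force: [0.1, 0.0, 0.7]
width: 0.0852
```

```bash
python3 - <<'E'
from h import *
f=grab("wrist","w7");s=robot.sense();print(s['position'],s['clock'],s['ft_force'])
E
```

```text
[ 0.46865856 -0.28491059  0.16021245] 5.8333 [ 0.50656551 -0.19746084  0.22538355]
```

View pics/w7.png

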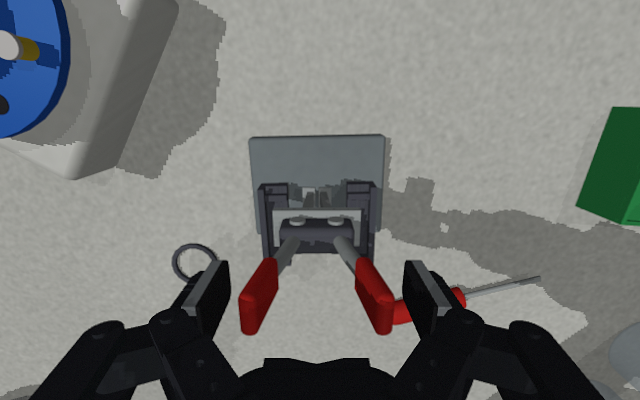

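The handles sit centred between the pads. Closing in stages.

Call:
servo_tool(targets=[0.15,0,0,0,0,0.27,0,0,0,0,0.28,0,0,0,0,0.28,0,0,0,0,0.28,0,0,0,0,0.28,0,0,0,0,0.28,0,0,0,0,0.28,0,0,0,0])

```text
clock: 6.5
position: [0.4693, -0.2848, 0.1614]
tool_rot: [[0.003, 0.985, 0.17], [-0.001, 0.17, -0.985], [-1.0, 0.003, 0.002]]
ft_force: [0.3, 1.8, 4.3]
width: 0.0617
```

Call:
servo_tool(targets=[0.3,0,0,0,0,0.31,0,0,0,0,0.32,0,0,0,0,0.32,0,0,0,0,0.32,0,0,0,0,0.32,0,0,0,0,0.32,0,0,0,0,0.32,0,0,0,0])

```text
clock: 7.17
position: [0.4694, -0.2846, 0.1617]
tool_rot: [[0.004, 0.985, 0.17], [-0.001, 0.17, -0.985], [-1.0, 0.003, 0.001]]
ft_force: [-1.4, 3.5, 7.2]
width: 0.0578
```

```bash
python3 - <<'E'
from h import *
f=grab("wrist","w8");s=robot.sense();print(s['position'],s['clock'],s['ft_force'],s['moment'],s['width'])
E
```

```text
[ 0.46938501 -0.28452604  0.16170009] 7.2167 [-0.24337657  3.26286841  7.27818773] [ 0.64166058  0.18301342 -0.01429149] 0.05767089804997588
```

View pics/w8.png

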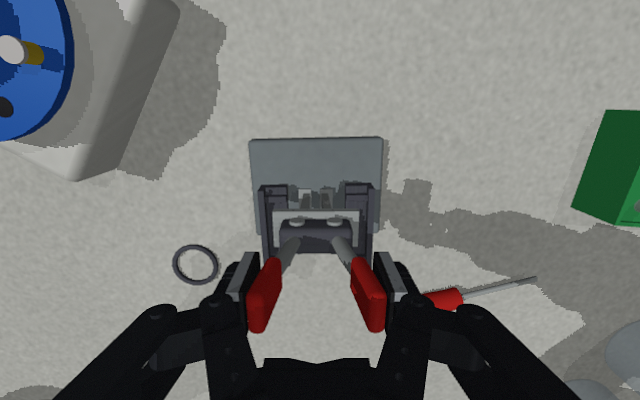

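Call:
servo_tool(targets=[0.32,-0.1,0,0,0,0.32,-0.2,0,0,0,0.32,-0.3,0,0,0,0.32,-0.4,0,0,0,0.32,-0.4,0,0,0,0.32,-0.2,0,0,0,0.32,0,0,0,0,0.32,0,0,0,0])

```text
clock: 7.88
position: [0.4686, -0.2849, 0.2235]
tool_rot: [[0.001, 0.986, 0.169], [-0.0, 0.169, -0.986], [-1.0, 0.0, 0.001]]
ft_force: [-0.1, -1.3, -2.5]
width: 0.0583
```

```bash
python3 - <<'E'
from h import *
f=grab("wrist","w9");s=robot.sense();print(s['position'],s['clock'],s['ft_force'],s['moment'],s['width'])
E
```

```text
[ 0.46828015 -0.28466795  0.22268866] 7.9333 [ 0.22191207 -0.34391315 -2.11275677] [ 0.0286953  -0.09818127  0.03197816] 0.05829350134994101
```

View pics/w9.png

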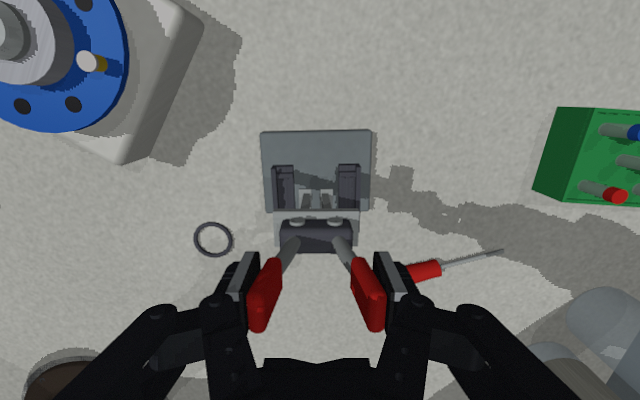

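Pliers are held: width 58 mm, 2.1 N of weight, plate position unchanged relative to the gripper. Lifting and swinging to the stand.

Call:
servo_tool(targets=[0.32,-0.6,0,0,0,0.32,-0.8,0,0,0,0.32,-0.5,0.32,-0.37,-0.4,0.32,-0.3,0.48,-0.55,-0.6,0.32,-0.2,0.64,-0.73,-0.8,0.32,-0.1,0.64,-0.73,-0.8,0.32,0,0.64,-0.73,-0.8,0.32,0,0.64,-0.73,-0.8])

```text
clock: 8.6
position: [0.5477, -0.0959, 0.3221]
tool_rot: [[-0.001, 0.858, 0.514], [0.0, 0.514, -0.858], [-1.0, -0.001, -0.001]]
ft_force: [0.7, -0.8, -2.1]
width: 0.0577
```

Call:
servo_tool(targets=[0.32,0,0.64,-0.73,-0.8,0.32,0,0.64,-0.73,-0.8,0.32,0,0.64,-0.73,-0.8,0.32,0,0.64,-0.73,-0.8,0.32,0,0.64,-0.73,-0.8,0.32,0,0.64,-0.73,-0.8,0.32,0,0.48,-0.55,-0.6,0.32,0,0.32,-0.37,-0.4])

```text
clock: 9.27
position: [0.5354, 0.1839, 0.3216]
tool_rot: [[-0.003, 0.499, 0.866], [-0.0, 0.866, -0.499], [-1.0, -0.001, -0.002]]
ft_force: [-0.3, -0.6, -2.7]
width: 0.0578
```

```bash
python3 - <<'E'
from h import *
s=robot.sense();print(s['clock'],s['ft_force'],s['moment'],s['width'],s['q'])
R=np.array(s['tool_rot']);p=np.array(s['position']);c=np.array([.5018,.2816,p[2]]);print(p,R.T@(c-p)/.04,np.degrees(np.arctan2(R[1,2],R[0,2])))
E
```

```text
9.2667 [-0.25146698 -0.63793487 -2.71372891] [ 0.066268   -0.05892897 -0.00520806] 0.05784724756685943 [3.30509735e-01 2.29726830e-01 2.84695333e-01 1.62825486e+00
 7.53859758e-04 2.42411234e+00]
[0.5354364  0.1839408  0.32163127] [ 0.0019543   1.69547232 -1.9476458 ] -29.954733994355877
```

Call:
servo_tool(targets=[0.32,0,0.42,-0.49,0,0.32,0,0.42,-0.49,0,0.32,0,0.42,-0.49,0,0.32,0,0.42,-0.49,0,0.32,0.4,0,0,-0.9,0.32,0.5,0,0,-0.9,0.32,0.6,0,0,-0.9,0.32,0.3,0,0,0])

```text
clock: 9.93
position: [0.5013, 0.2783, 0.2471]
tool_rot: [[-0.004, 0.284, 0.959], [-0.002, 0.959, -0.284], [-1.0, -0.004, -0.003]]
ft_force: [0.8, -0.4, -2.4]
width: 0.058
```

Call:
servo_tool(targets=[0.32,0,0,0,0,0.32,0,0,0,0,0.32,0,0,0,0,0.32,0,0,0,0,0.32,0,0,0,0,0.32,0,0,0,0,0.32,0,0,0,0,0.32,0,0,0,0])

```text
clock: 10.6
position: [0.5027, 0.2786, 0.2516]
tool_rot: [[0.0, 0.288, 0.958], [0.0, 0.958, -0.288], [-1.0, 0.0, 0.0]]
ft_force: [-0.5, -0.0, -1.7]
width: 0.0578
```

```bash
python3 - <<'E'
from h import *
f=grab("wrist","w10");g=grab("scene","s10");grab("top","t10")
s=robot.sense();print(s['clock'],s['ft_force'],s['moment'],s['width'])
R=np.array(s['tool_rot']);p=np.array(s['position']);c=np.array([.5018,.2816,p[2]]);print(p,R.T@(c-p)/.04,np.degrees(np.arctan2(R[1,2],R[0,2])),R.round(4).tolist())
print(proj(g,[.5018,.2816,.1]))
cv2.imwrite('pics/s10z.png',cv2.resize(g['frame'][145:265,360:520,::-1],(800,600),interpolation=cv2.INTER_CUBIC))
E
```

```text
10.75 [-0.637619    0.20001733 -1.92417546] [ 0.08637367 -0.01147179  0.01345098] 0.05805295909597613
[0.50256001 0.27857098 0.25134983] [ 2.14448219e-06  6.70393474e-02 -4.00136872e-02] -16.746426807003882 [[0.0001, 0.2881, 0.9576], [0.0, 0.9576, -0.2881], [-1.0, 0.0001, 0.0]]
[427.95984089 220.73417301]
```

View pics/w10.png

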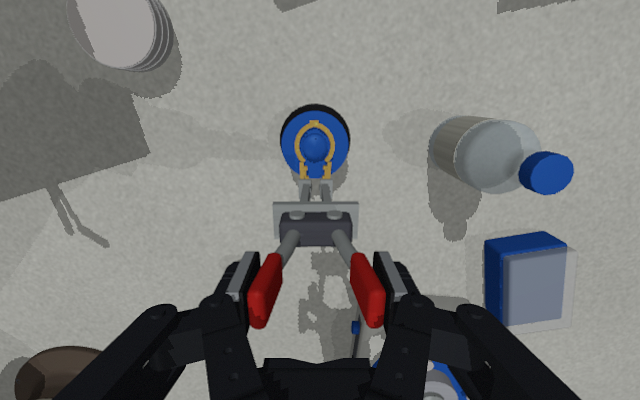

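View pics/s10z.png

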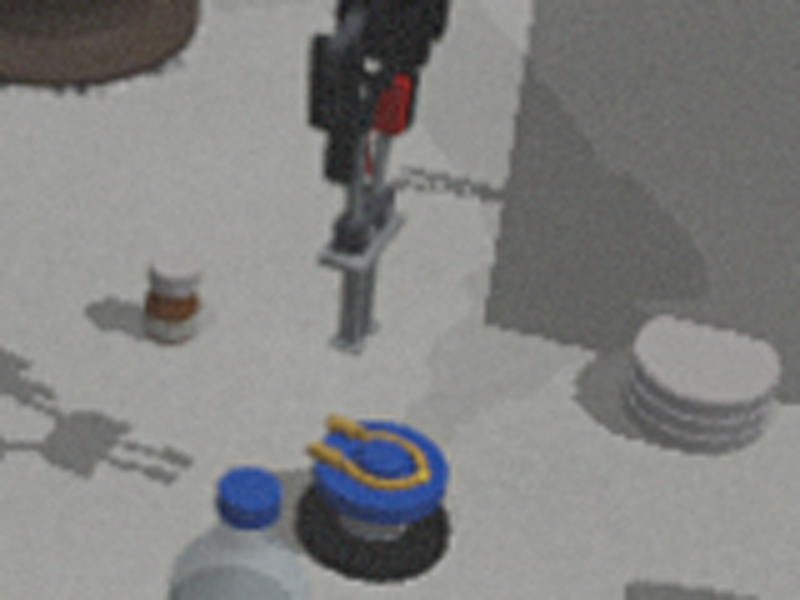

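```bash
python3 - <<'E'
from h import *
g=load('s10');f=load('w10')
for z in(.11,.115,.12,.125,.13): print(z,proj(g,[.5026,.2786,z]).round(1),proj(f,[.5026,.2786,z]).round(1))
for z in(.058,.05): print('notch',proj(g,[.5018,.2816,z]).round(1),proj(f,[.5018,.2816,z]).round(1))
cv2.imwrite('pics/w10z.png',cv2.resize(f['frame'][100:220,236:396,::-1],(800,600),interpolation=cv2.INTER_CUBIC))
E
```

```text
0.11 [427.2 218. ] [315.9 187.6]
0.115 [427.4 216.6] [315.9 189.1]
0.12 [427.6 215.3] [315.9 190.5]
0.125 [427.8 213.9] [315.9 192.1]
0.13 [428.  212.5] [315.9 193.7]
notch [426.4 231.9] [314.5 172.7]
notch [426.1 234. ] [314.6 171.1]
```

View pics/w10z.png

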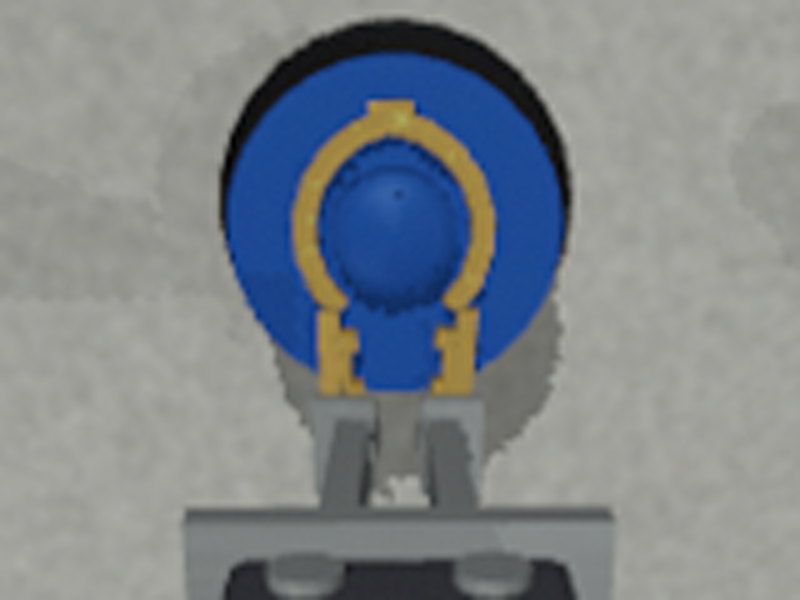

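The ring and pliers line up in angle and laterally. But the cross plate sits about 9 px higher in w10 than in w8/w9, so the pliers may have tilted in the grip. Checking.

```bash
python3 - <<'E'
from h import *
ims=[]
for n in('w8','w9','w10'):
    f=load(n);ims.append(cv2.resize(f['frame'][170:290,270:362,::-1],(264*1,345),interpolation=cv2.INTER_CUBIC))
    R=np.array(f['attitude']);print(n,f['eye'])
cv2.imwrite('pics/cmp.png',np.hstack(ims))
E
```

```text
w8 [ 0.55052431 -0.27070783  0.30508644]
w9 [ 0.55018048 -0.271121    0.3665769 ]
w10 [0.526562   0.35746096 0.39473472]
```

View pics/cmp.png

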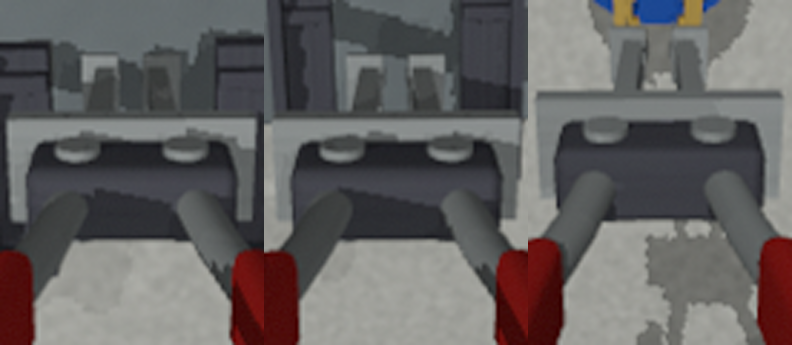

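The pliers tilted about 4.5° about the pad axis when the swing stopped, with the tips towards +tool y. I'll do a gentle ramp the other way with an abrupt stop to swing them back.

Call:
servo_tool(targets=[0.32,0,-0.1,0,0,0.32,0,-0.2,0,0,0.32,0,-0.3,0,0,0.32,0,-0.4,0,0,0.32,0,-0.5,0,0,0.32,0,0,0,0,0.32,0,0,0,0,0.32,0,0,0,0])

```text
clock: 11.42
position: [0.4853, 0.2208, 0.2516]
tool_rot: [[0.001, 0.289, 0.957], [0.001, 0.957, -0.289], [-1.0, 0.001, 0.0]]
ft_force: [0.3, 0.2, -2.0]
width: 0.0581
```

```bash
cat >> h.py <<'E'
def plate(f):
    # rows of cross-plate far edge and jaw plates: print crop
    return cv2.resize(f['frame'][170:290,270:362,::-1],(264,345),interpolation=cv2.INTER_CUBIC)
E
python3 - <<'E'
from h import *
f=grab("wrist","w11")
cv2.imwrite('pics/cmp2.png',np.hstack([plate(load('w9')),plate(load('w10')),plate(f)]))
s=robot.sense();print(s['position'])
E
```

```text
[0.48538137 0.2211845  0.25146672]
```

View pics/cmp2.png

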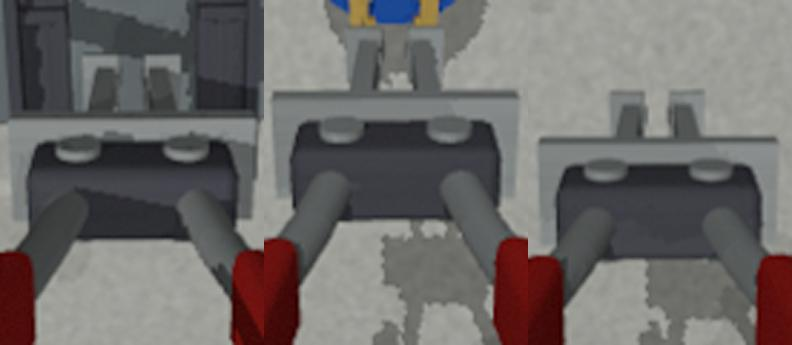

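The tilt overshot to the other side. I'll make a half-energy counter move.

Call:
servo_tool(targets=[0.32,0,0.1,0,0,0.32,0,0.2,0,0,0.32,0,0.28,0,0,0.32,0,0.35,0,0,0.32,0,0,0,0,0.32,0,0,0,0,0.32,0,0,0,0,0.32,0,0,0,0])

```text
clock: 12.13
position: [0.4959, 0.2568, 0.2511]
tool_rot: [[-0.0, 0.288, 0.958], [-0.0, 0.958, -0.288], [-1.0, -0.0, -0.0]]
ft_force: [-0.6, 0.2, -2.2]
width: 0.0583
```

```bash

python3 - <<'E'
from h import *
f=grab("wrist","w12")
cv2.imwrite('pics/cmp2.png',np.hstack([plate(load('w9')),plate(load('w11')),plate(f)]))
s=robot.sense();print(s['position'])
E
```

```text
[0.49586573 0.25665243 0.25129458]
```

View pics/cmp2.png

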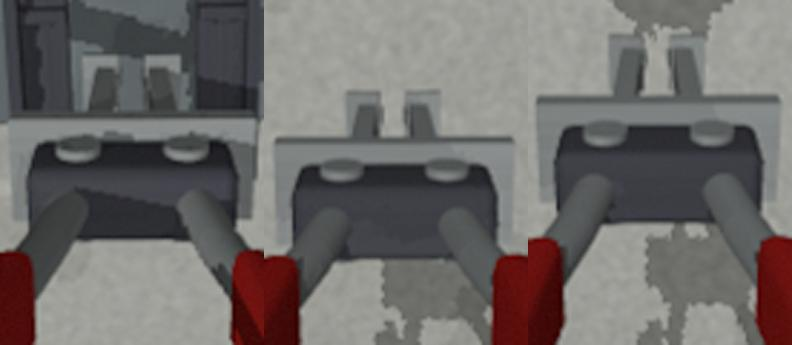

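Call:
servo_tool(targets=[0.32,0,-0.1,0,0,0.32,0,-0.18,0,0,0.32,0,-0.26,0,0,0.32,0,0,0,0,0.32,0,0,0,0,0.32,0,0,0,0,0.32,0,0,0,0,0.32,0,0,0,0])

```text
clock: 12.85
position: [0.4898, 0.2362, 0.2513]
tool_rot: [[0.0, 0.288, 0.958], [0.0, 0.958, -0.288], [-1.0, 0.0, -0.0]]
ft_force: [-0.1, -0.2, -2.6]
width: 0.058
```

```bash

python3 - <<'E'
from h import *
f=grab("wrist","w13")
cv2.imwrite('pics/cmp2.png',np.hstack([plate(load('w9')),plate(load('w12')),plate(f)]))
s=robot.sense();print(s['position'])
E
```

```text
[0.48981224 0.23622165 0.25124053]
```

View pics/cmp2.png

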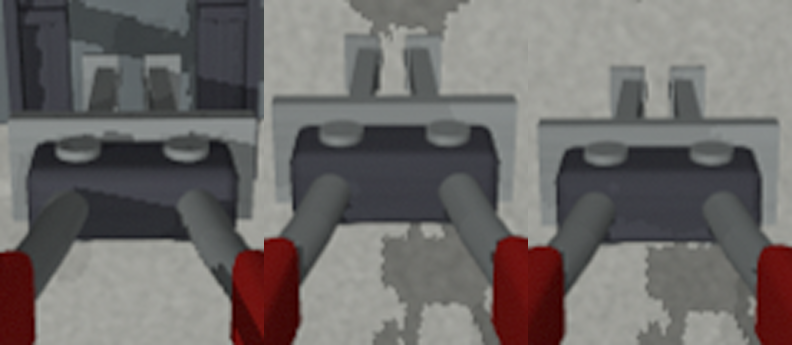

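Now only about 1° off upright. Moving gently over the ring.

Call:
servo_tool(targets=[0.32,0,0.08,0,0,0.32,0,0.16,-0.02,0,0.32,0,0.24,-0.02,0,0.32,0,0.28,0,0,0.32,0,0.24,0,0,0.32,0,0.16,0,0,0.32,0,0.08,0,0,0.32,0,0,0,0])

```text
clock: 13.57
position: [0.5027, 0.285, 0.2509]
tool_rot: [[-0.0, 0.287, 0.958], [-0.0, 0.958, -0.287], [-1.0, -0.0, -0.0]]
ft_force: [-0.9, -0.5, -2.7]
width: 0.0582
```

Call:
servo_tool(targets=[0.32,0.1,0,0,0,0.32,0.2,0,0,0,0.32,0.2,0,0,0,0.32,0.2,0,0,0,0.32,0.15,0,0,0,0.32,0.1,0,0,0,0.32,0,0,0,0,0.32,0,0,0,0])

```text
clock: 14.23
position: [0.5024, 0.2838, 0.2131]
tool_rot: [[-0.0, 0.288, 0.958], [-0.0, 0.958, -0.288], [-1.0, -0.0, -0.0]]
ft_force: [-0.4, 0.1, -2.6]
width: 0.0578
```

```bash

python3 - <<'E'
from h import *
f=grab("wrist","w14");g=grab("scene","s14")
cv2.imwrite('pics/w14z.png',cv2.resize(f['frame'][120:250,226:400,::-1],(800,598),interpolation=cv2.INTER_CUBIC))
cv2.imwrite('pics/s14z.png',cv2.resize(g['frame'][180:260,385:485,::-1],(750,600),interpolation=cv2.INTER_CUBIC))
s=robot.sense();print(s['position'],s['ft_force'])
E
```

```text
[0.50268025 0.28406254 0.21371148] [-0.26052114  0.70683418 -1.67184448]
```

View pics/w14z.png

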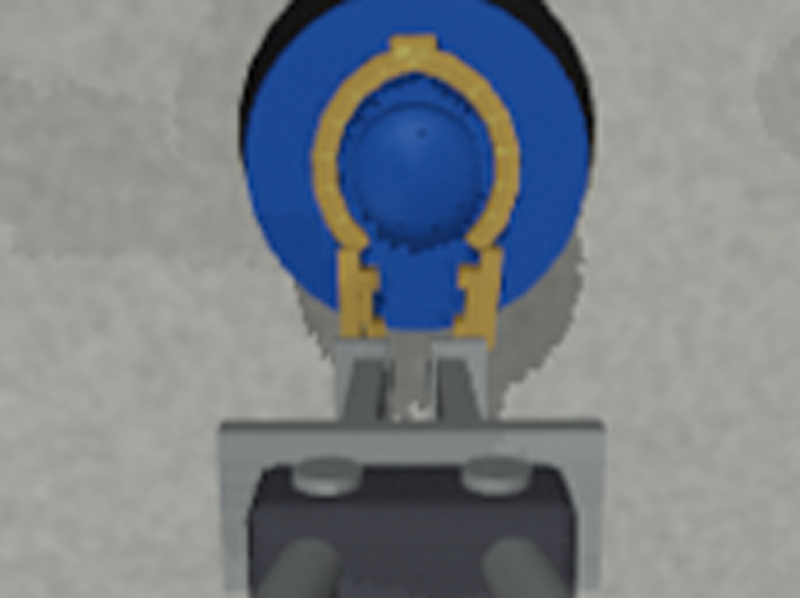

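View pics/s14z.png

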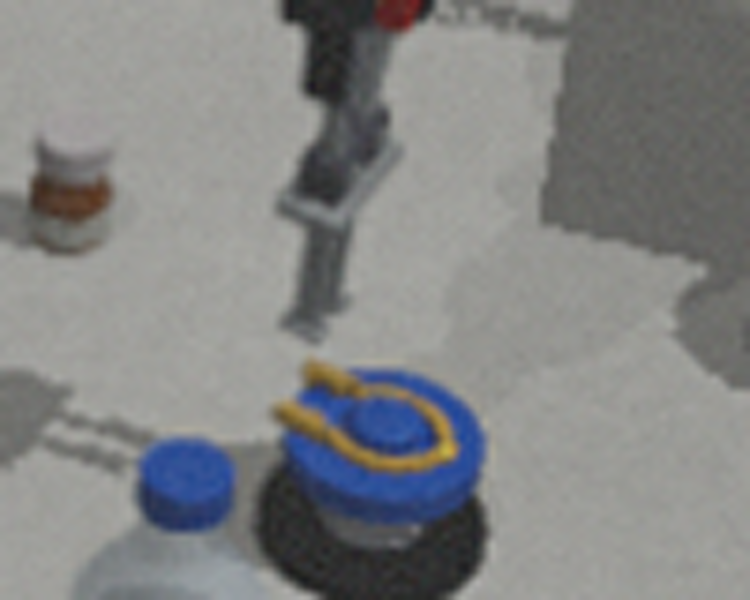

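```bash

python3 - <<'E'
from h import *
# tool poses at pictures; tool y offset of observed rows; pliers origin z rel TCP = -0.042
def off(f,tcp,R,u,v,dz):
    P=onz(f,u,v,tcp[2]+dz); return (R.T@(P-tcp))
def Rz(a): 
    a=np.radians(a); z=np.array([np.cos(a),np.sin(a),0]);x=np.array([0,0,-1.]);return np.column_stack([x,np.cross(z,x),z])
D={'w8':((.4694,-.28455,.1617),-80.2),'w9':((.4683,-.2847,.2227),-80.2),'w14':((.50268,.28406,.2137),-16.7),'w10':((.50256,.27857,.2513),-16.7)}
def row(n,v): return v
obs={'w9':(316,170+57/2.87,170+115/2.87),'w8':(316,170+57/2.87,170+117/2.87),'w14':(316,120+340/4.6,120+425/4.6),'w10':(316,100+398/5,100+510/5)}
for n,(u,vt,vp) in obs.items():
    f=load(n);t,a=D[n];t=np.array(t);R=Rz(a)
    print(n,'jawplate y',[off(f,t,R,u,vt,dz)[1].round(4) for dz in(-.117,-.120,-.123)],'cross y',[off(f,t,R,u,vp,dz)[1].round(4) for dz in(-.050,-.054)])
f=load('w14');t,a=D['w14'];t=np.array(t);R=Rz(a)
for nm,p in dict(tooth_in=(418,268),tooth_out=(418,333),end=(418,343),inner=(418,248),back=(413,40)).items(): print(nm,off(f,t,R,226+p[0]/4.6,120+p[1]/4.6,.059-.2137)[1:])
E
```

```text
w9 jawplate y [np.float64(0.0052), np.float64(0.0043), np.float64(0.0034)] cross y [np.float64(0.0107), np.float64(0.0093)]
w8 jawplate y [np.float64(0.0055), np.float64(0.0046), np.float64(0.0037)] cross y [np.float64(0.0104), np.float64(0.0089)]
w14 jawplate y [np.float64(0.001), np.float64(0.0), np.float64(-0.0009)] cross y [np.float64(0.0088), np.float64(0.0072)]
w10 jawplate y [np.float64(0.0145), np.float64(0.0137), np.float64(0.0129)] cross y [np.float64(0.0163), np.float64(0.015)]
tooth_in [0.00581227 0.00052937]
tooth_out [-0.00917037  0.00052888]
end [-0.01151744  0.0005288 ]
inner [0.01032898 0.00052951]
back [ 0.0548595  -0.00051414]
```

The tips are about 5 to 6 mm short of the notch along tool y. Correcting by 5.6 mm and descending 16 mm.

Call:
servo_tool(targets=[0.32,0,0.03,0,0,0.32,0,0.05,0,0,0.32,0,0.04,0,0,0.32,0.1,0.02,0,0,0.32,0.15,0,0,0,0.32,0.1,0,0,0,0.32,0.05,0,0,0,0.32,0,0,0,0])

```text
clock: 15.0
position: [0.5037, 0.2891, 0.1963]
tool_rot: [[-0.001, 0.288, 0.958], [-0.001, 0.958, -0.288], [-1.0, -0.001, -0.001]]
ft_force: [0.5, -0.4, -2.5]
width: 0.058
```

```bash

python3 - <<'E'
from h import *
f=grab("wrist","w15");g=grab("scene","s15")
cv2.imwrite('pics/w15z.png',cv2.resize(f['frame'][120:250,226:400,::-1],(800,598),interpolation=cv2.INTER_CUBIC))
cv2.imwrite('pics/s15z.png',cv2.resize(g['frame'][180:260,385:485,::-1],(750,600),interpolation=cv2.INTER_CUBIC))
s=robot.sense();print(s['position'],s['ft_force'])
E
```

```text
[0.50401616 0.28928079 0.19711929] [ 0.72248364 -0.2662241  -1.35541228]
```

View pics/w15z.png

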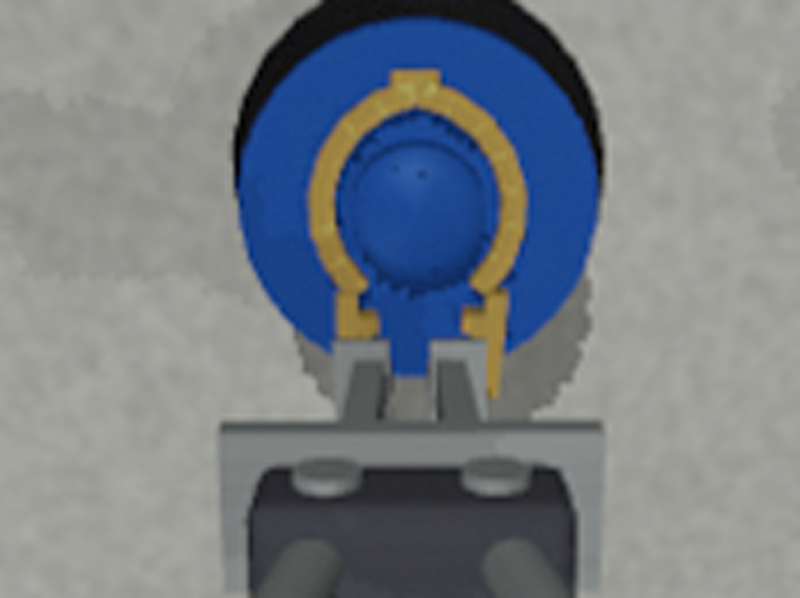

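View pics/s15z.png

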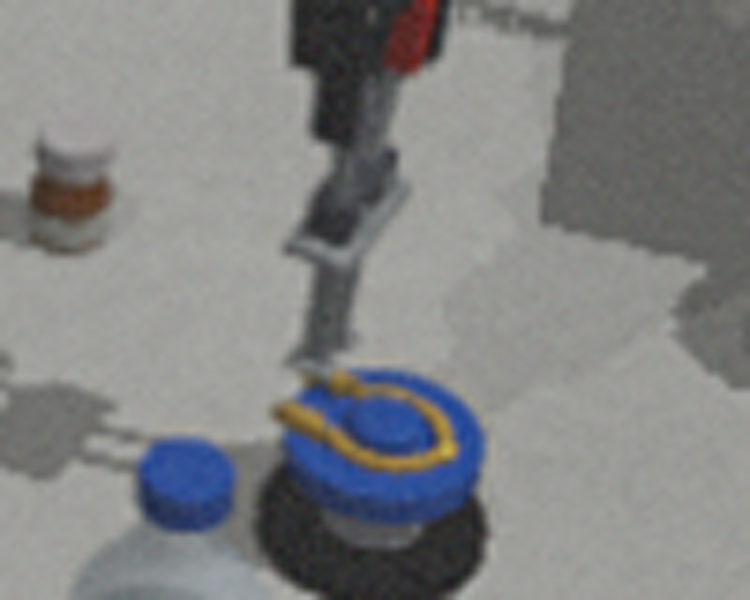

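```bash

python3 - <<'E'
from h import *
def off(f,tcp,R,u,v,dz):
    P=onz(f,u,v,tcp[2]+dz); return (R.T@(P-tcp))
a=np.radians(-16.7); z=np.array([np.cos(a),np.sin(a),0]);x=np.array([0,0,-1.]);R=np.column_stack([x,np.cross(z,x),z])
f=load('w15');t=np.array([.50402,.28928,.1971])
print('jaw',[off(f,t,R,316,120+340/4.6,d)[1] for d in(-.117,-.12,-.123)],'cross',off(f,t,R,316,120+425/4.6,-.05)[1])
for nm,p in dict(tooth_in_top=(370,310),tooth_in_bot=(365,338),inner=(500,290),endR=(492,397),back=(415,72)).items(): print(nm,off(f,t,R,226+p[0]/4.6,120+p[1]/4.6,.059-t[2])[1:])
E
```

```text
jaw [np.float64(0.0010035717609936491), np.float64(6.166427451228603e-05), np.float64(-0.000880243211969109)] cross 0.008847635609489321
tooth_in_top [ 0.00098315 -0.00972332]
tooth_in_bot [-0.00517618 -0.01084885]
inner [0.00532486 0.01749601]
endR [-0.01843673  0.01623443]
back [ 0.05013539 -0.0002415 ]
```

Tip and notch agree within about 1 mm along tool y. Descending slowly.

Call:
servo_tool(targets=[0.32,0.05,0,0.03,0,0.32,0.06,0,0,0,0.32,0.06,0,0,0,0.32,0.05,0,0,0,0.32,0.05,0,0,0,0.32,0.03,0,0,0,0.32,0,0,0,0,0.32,0,0,0,0])

```text
clock: 15.77
position: [0.5052, 0.289, 0.1852]
tool_rot: [[-0.0, 0.288, 0.958], [-0.0, 0.958, -0.288], [-1.0, -0.0, -0.0]]
ft_force: [0.2, -0.4, -1.2]
width: 0.0582
```

```bash

python3 - <<'E'
from h import *
f=grab("wrist","w16");g=grab("scene","s16")
cv2.imwrite('pics/w16z.png',cv2.resize(f['frame'][120:250,226:400,::-1],(800,598),interpolation=cv2.INTER_CUBIC))
cv2.imwrite('pics/s16z.png',cv2.resize(g['frame'][180:260,385:485,::-1],(750,600),interpolation=cv2.INTER_CUBIC))
s=robot.sense();print(s['position'],s['ft_force'])
E
```

```text
[0.50531659 0.28905794 0.18540835] [ 0.35876477  0.31614319 -2.35900463]
```

View pics/w16z.png

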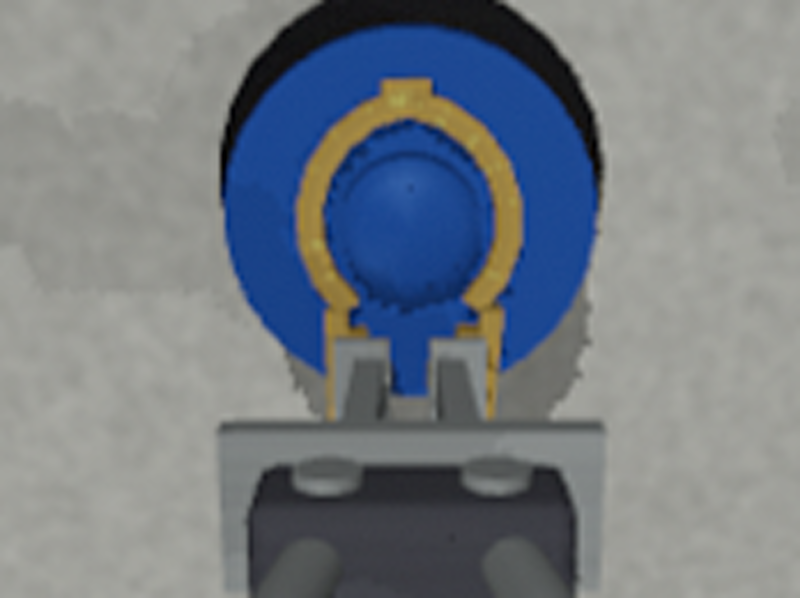

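View pics/s16z.png

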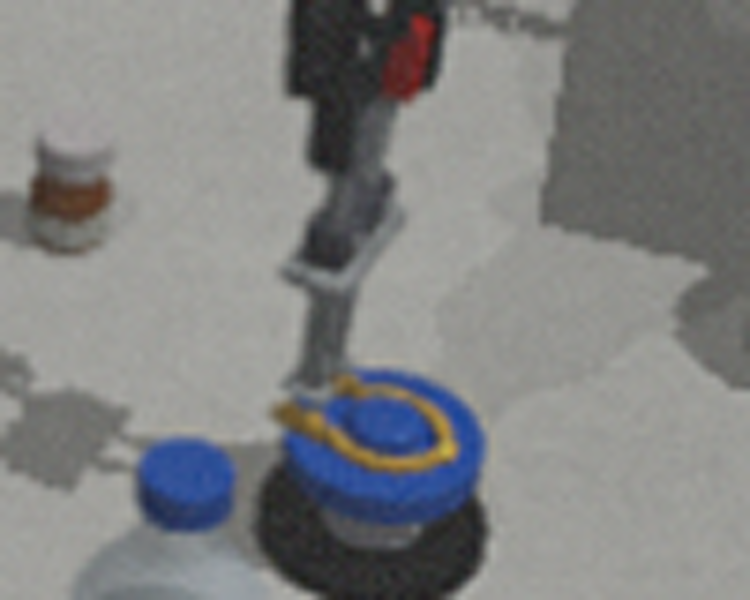

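Call:
servo_tool(targets=[0.32,0.03,0,0,0,0.32,0.03,0,0,0,0.32,0.03,0,0,0,0.32,0.03,0,0,0,0.32,0.03,0,0,0,0.32,0.03,0,0,0,0.32,0,0,0,0,0.32,0,0,0,0])

```text
clock: 16.53
position: [0.5053, 0.2891, 0.1782]
tool_rot: [[0.0, 0.288, 0.958], [0.0, 0.958, -0.288], [-1.0, 0.0, 0.0]]
ft_force: [-0.5, 0.2, -1.7]
width: 0.0578
```

```bash

python3 - <<'E'
from h import *
f=grab("wrist","w17");g=grab("scene","s17")
a=cv2.resize(f['frame'][120:250,226:400,::-1],(530,398),interpolation=cv2.INTER_CUBIC)
b=cv2.resize(g['frame'][205:255,400:435,::-1],(270,398),interpolation=cv2.INTER_CUBIC)
cv2.imwrite('pics/c17.png',np.hstack([a,b]))
s=robot.sense();print(s['position'],s['ft_force'],s['moment'])
E
```

```text
[0.50527079 0.28903659 0.17817401] [-0.83042649  0.5689995  -1.44024003] [ 0.00323504  0.04477274 -0.02933181]
```

View pics/c17.png

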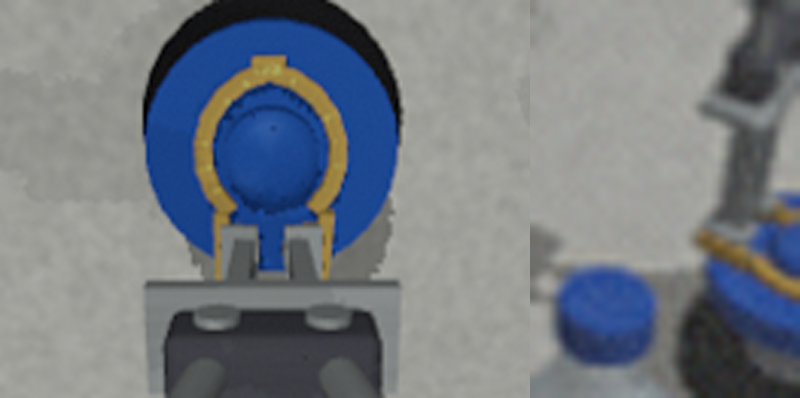

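```bash

python3 - <<'E'
from h import *
f=load('w17');cv2.imwrite('pics/w17z.png',cv2.resize(f['frame'][170:220,270:370,::-1],(800,400),interpolation=cv2.INTER_CUBIC))
E
```

```text
(no output)
```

View pics/w17z.png

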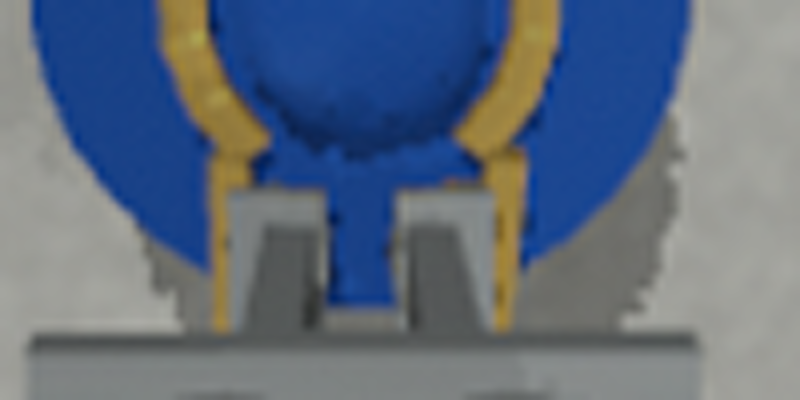

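Call:
servo_tool(targets=[0.32,0.02,-0.02,0,0,0.32,0.02,0,0,0,0.32,0.02,0,0,0,0.32,0.02,0,0,0,0.32,0.02,0,0,0,0.32,0,0,0,0,0.32,0,0,0,0,0.32,0,0,0,0])

```text
clock: 17.3
position: [0.5051, 0.2883, 0.1743]
tool_rot: [[0.0, 0.288, 0.958], [0.0, 0.958, -0.288], [-1.0, 0.0, 0.0]]
ft_force: [0.2, -0.2, 1.9]
width: 0.0582
```

```bash

python3 - <<'E'
from h import *
f=grab("wrist","w18");g=grab("scene","s18")
a=cv2.resize(f['frame'][170:220,270:370,::-1],(800,400),interpolation=cv2.INTER_CUBIC)
cv2.imwrite('pics/c18.png',a)
s=robot.sense();print(s['position'],s['ft_force'],s['moment'])
E
```

```text
[0.50510345 0.2883023  0.17423643] [-0.29720371  0.09210251  1.57916259] [ 0.04499338  0.04830602 -0.03369112]
```

View pics/c18.png

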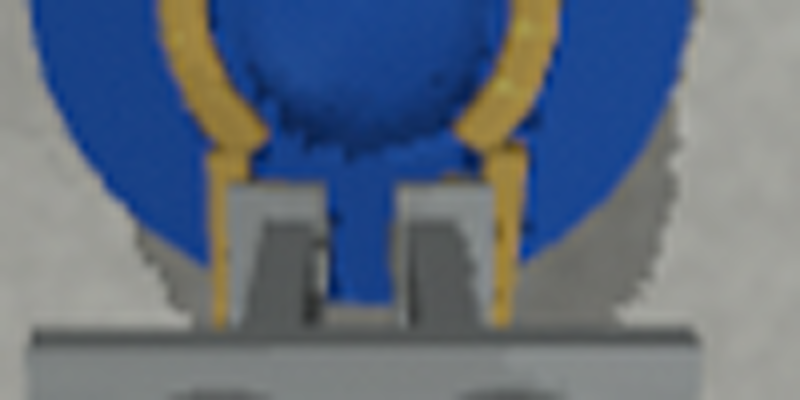

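Contact felt: about 3.5 N net on the sprung disc, plates on the lugs. Squeezing in steps with a small lift to offset the pads swinging forward.

Call:
servo_tool(targets=[0.36,-0.01,0,0,0,0.4,-0.01,0,0,0,0.43,-0.015,0,0,0,0.46,-0.015,0,0,0,0.46,0,0,0,0,0.46,0,0,0,0,0.46,0,0,0,0,0.46,0,0,0,0])

```text
clock: 18.07
position: [0.505, 0.2883, 0.1761]
tool_rot: [[-0.0, 0.288, 0.958], [0.0, 0.958, -0.288], [-1.0, -0.0, -0.0]]
ft_force: [-0.7, 0.8, 1.5]
width: 0.0464
```

```bash

python3 - <<'E'
from h import *
f=grab("wrist","w19")
cv2.imwrite('pics/c19.png',cv2.resize(f['frame'][120:250,226:400,::-1],(800,598),interpolation=cv2.INTER_CUBIC))
s=robot.sense();print(s['position'],s['ft_force'],s['moment'],s['width'])
E
```

```text
[0.5049772  0.28829049 0.17604704] [-0.47505686 -0.45260152  2.50248819] [ 0.13410824  0.12530213 -0.03860384] 0.04644502027344045
```

View pics/c19.png

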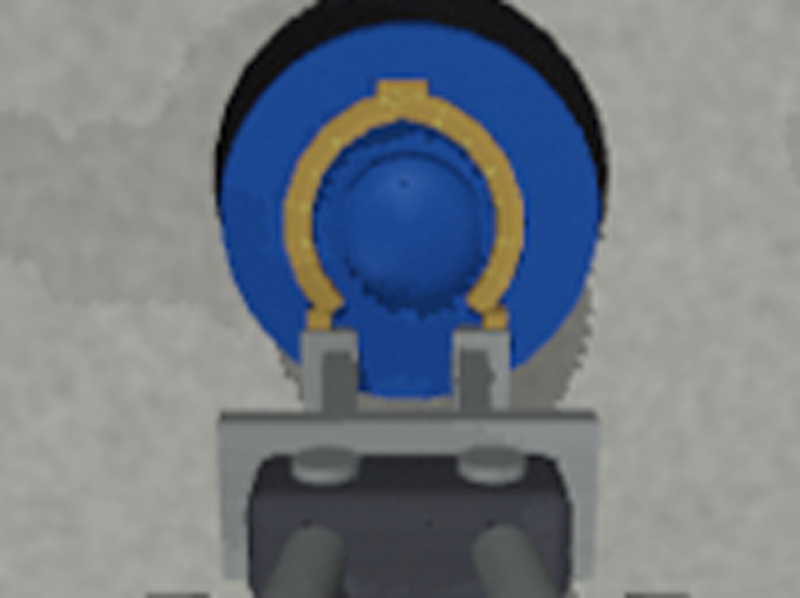

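The ring is opening with the jaws. Squeezing on.

Call:
servo_tool(targets=[0.49,-0.01,0,0,0,0.52,-0.01,0,0,0,0.55,-0.01,0,0,0,0.58,-0.01,0,0,0,0.6,0,0,0,0,0.62,0,0,0,0,0.63,0,0,0,0,0.63,0,0,0,0])

```text
clock: 18.78
position: [0.5048, 0.2883, 0.1776]
tool_rot: [[-0.0, 0.288, 0.958], [0.0, 0.958, -0.288], [-1.0, 0.0, -0.0]]
ft_force: [-3.2, 1.2, 2.7]
width: 0.0322
```

```bash

python3 - <<'E'
from h import *
f=grab("wrist","w20")
cv2.imwrite('pics/c20.png',cv2.resize(f['frame'][120:250,226:400,::-1],(800,598),interpolation=cv2.INTER_CUBIC))
s=robot.sense();print(s['position'],s['ft_force'],s['moment'],s['width'])
E
```

```text
[0.50487679 0.2883285  0.1776413 ] [-2.92349485  0.73880299  2.98779278] [0.49789193 1.0167905  0.01156954] 0.03197663097639157
```

View pics/c20.png

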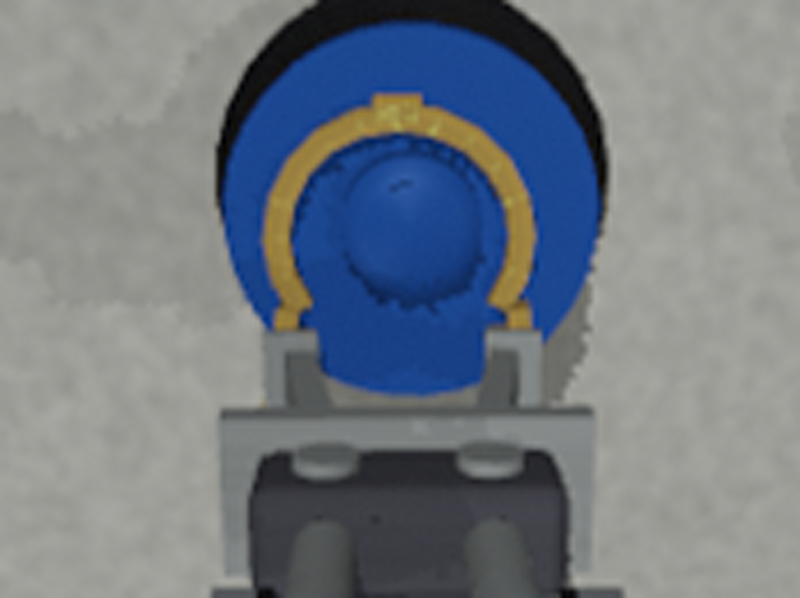

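The ring is well spread. Lifting gently.

Call:
servo_tool(targets=[0.64,-0.05,0,0,0,0.64,-0.1,0,0,0,0.64,-0.15,0,0,0,0.64,-0.2,0,0,0,0.64,-0.2,0,0,0,0.64,-0.15,0,0,0,0.64,-0.1,0,0,0,0.64,-0.05,0,0,0])

```text
clock: 19.5
position: [0.5055, 0.2883, 0.2187]
tool_rot: [[0.001, 0.288, 0.958], [0.0, 0.958, -0.288], [-1.0, 0.001, 0.001]]
ft_force: [0.0, -0.7, -2.7]
width: 0.0316
```

```bash

python3 - <<'E'
from h import *
f=grab("wrist","w21");g=grab("scene","s21")
a=cv2.resize(f['frame'][120:250,226:400,::-1],(530,398),interpolation=cv2.INTER_CUBIC)
b=cv2.resize(g['frame'][195:255,400:440,::-1],(265,398),interpolation=cv2.INTER_CUBIC)
cv2.imwrite('pics/c21.png',np.hstack([a,b]))
s=robot.sense();print(s['clock'],s['position'],s['ft_force'],s['moment'],s['width'])
E
```

```text
19.6 [0.50526959 0.28832309 0.21810879] [ 0.08142028 -0.36422895 -2.04263495] [-0.02811127 -0.05238124  0.048277  ] 0.03181554272156761
```

View pics/c21.png

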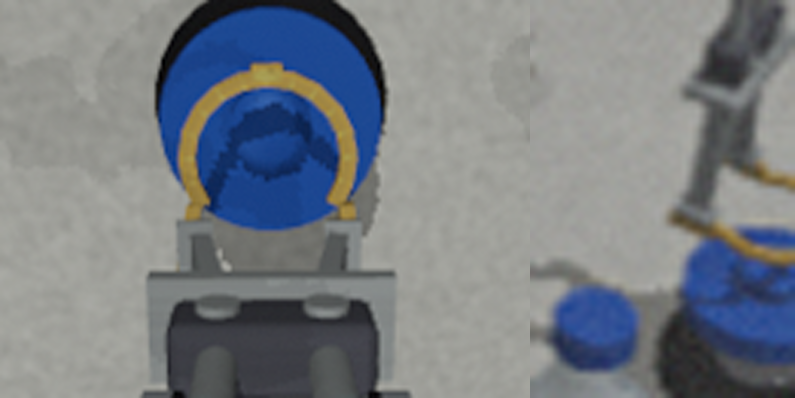

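The ring is off the stand and carried on the pliers. Moving smoothly to the mixer with no turn.

Call:
servo_tool(targets=[0.64,-0.1,-0.07,0.03,0,0.64,-0.2,-0.16,0.07,0,0.64,-0.3,-0.26,0.12,0,0.64,-0.35,-0.36,0.16,0,0.64,-0.35,-0.45,0.21,0,0.64,-0.25,-0.55,0.25,0,0.64,-0.15,-0.55,0.25,0,0.64,-0.1,-0.55,0.25,0])

```text
clock: 20.27
position: [0.5227, 0.1579, 0.2921]
tool_rot: [[0.003, 0.288, 0.958], [0.0, 0.958, -0.288], [-1.0, 0.001, 0.002]]
ft_force: [-0.1, 0.4, -1.3]
width: 0.0314
```

Call:
servo_tool(targets=[0.64,0,-0.55,0.25,0,0.64,0,-0.55,0.25,0,0.64,0,-0.55,0.25,0,0.64,0,-0.55,0.25,0,0.64,0,-0.55,0.25,0,0.64,0,-0.55,0.25,0,0.64,0,-0.45,0.21,0,0.64,0,-0.36,0.16,0])

```text
clock: 20.93
position: [0.5464, -0.0219, 0.291]
tool_rot: [[0.001, 0.29, 0.957], [-0.001, 0.957, -0.29], [-1.0, -0.0, 0.001]]
ft_force: [0.1, 0.7, -2.5]
width: 0.0315
```

Call:
servo_tool(targets=[0.64,0,-0.29,0.13,0,0.64,0,-0.23,0.1,0,0.64,0,-0.16,0.07,0,0.64,0,-0.1,0.04,0,0.64,0,-0.03,0.02,0,0.64,0,0,0,0,0.64,0,0,0,0,0.64,0,0,0,0])

```text
clock: 21.6
position: [0.5511, -0.0537, 0.2897]
tool_rot: [[-0.0, 0.287, 0.958], [0.0, 0.958, -0.287], [-1.0, 0.0, -0.0]]
ft_force: [0.2, 0.2, -1.4]
width: 0.0317
```

```bash

python3 - <<'E'
from h import *
f=grab("wrist","w22");g=grab("scene","s22")
cv2.imwrite('pics/c22.png',cv2.resize(f['frame'][90:250,206:420,::-1],(800,598),interpolation=cv2.INTER_CUBIC))
cv2.imwrite('pics/s22.png',cv2.resize(g['frame'][150:240,270:370,::-1],(660,594),interpolation=cv2.INTER_CUBIC))
s=robot.sense();print(s['clock'],s['position'],s['ft_force'],s['moment'],s['width'])
E
```

```text
21.7 [ 0.55107583 -0.05377632  0.28973373] [ 1.05660444 -0.1595975  -3.07136404] [-0.01136645  0.01935389 -0.01375872] 0.031549286290127286
```

View pics/c22.png

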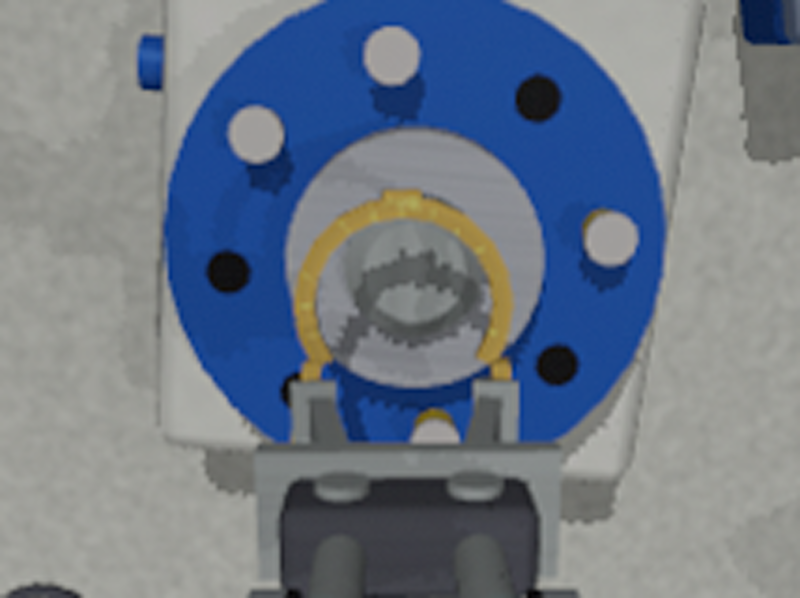

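View pics/s22.png

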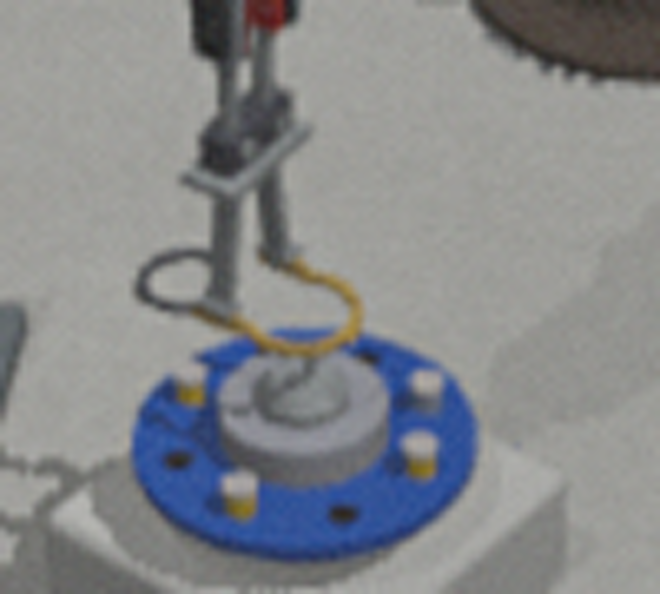

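```bash
cat >> h.py <<'E'
def ringfit(f,s,zrel,dump=False):
    R=np.array(s['tool_rot']);t=np.array(s['position'])
    h=cv2.cvtColor(f['frame'],cv2.COLOR_RGB2HSV); m=cv2.inRange(h,(16,100,70),(32,255,255)); mm=np.zeros_like(m); mm[128:195,270:350]=m[128:195,270:350]
    n,l,st,c=cv2.connectedComponentsWithStats(mm); k=1+np.argmax(st[1:,4]); 
    v,u=np.nonzero(mm)
    v,u=np.nonzero(l==k) if not dump else (v,u)
    P=np.array([R.T@(onz(f,a,b,t[2]+zrel)-t) for a,b in zip(u,v)])[:,1:]
    best=None
    for y in np.arange(.005,.04,.0005):
        for z in np.arange(-.006,.006,.0005):
            d=np.linalg.norm(P-[y,z],axis=1).min()
            if best is None or d>best[0]: best=(d,y,z)
    ys=np.arange(best[1]-.006,best[1]+.008,.001)
    return best,[(round(y,4),np.linalg.norm(P-[y,best[2]],axis=1).min().round(4)) for y in ys],P[:,0].max(),P[:,1].min(),P[:,1].max()
E
python3 - <<'E'
from h import *
f=load('w22');s=robot.sense();R=np.array(s['tool_rot']);t=np.array(s['position'])
for zr in(-.120,-.125): 
    b=ringfit(f,s,zr);print(zr,b)
# spindle in tool coords in same image: hub circle c22 scale 3.738: x287..545 y127..386
K=3.738
W=lambda x,y:(f,206+x/K-.37,90+y/K-.37)
for z in(.108,.112,.116):
    P=[R.T@(onz(*W(*p),z)-t) for p in((287,257),(545,257),(415,127),(415,386))]
    print(z,np.mean(P,0)[1:],np.linalg.norm(P[0]-P[1]),np.linalg.norm(P[2]-P[3]))
print('from map',(R.T@(np.array([.5575,-.0335,.12])-t))[1:])
E
```

```text
-0.12 ((np.float64(0.020915068236557838), np.float64(0.020999999999999987), np.float64(-0.002499999999999997)), [(np.float64(0.015), np.float64(0.0186)), (np.float64(0.016), np.float64(0.0189)), (np.float64(0.017), np.float64(0.0194)), (np.float64(0.018), np.float64(0.0198)), (np.float64(0.019), np.float64(0.0202)), (np.float64(0.02), np.float64(0.0206)), (np.float64(0.021), np.float64(0.0209)), (np.float64(0.022), np.float64(0.0202)), (np.float64(0.023), np.float64(0.0193)), (np.float64(0.024), np.float64(0.0183)), (np.float64(0.025), np.float64(0.0173)), (np.float64(0.026), np.float64(0.0163)), (np.float64(0.027), np.float64(0.0153)), (np.float64(0.028), np.float64(0.0143))], np.float64(0.04806338923557651), np.float64(-0.027792715956009448), np.float64(0.02348354572226732))
-0.125 ((np.float64(0.021327477291428903), np.float64(0.019999999999999987), np.float64(-0.002499999999999997)), [(np.float64(0.014), np.float64(0.0191)), (np.float64(0.015), np.float64(0.0195)), (np.float64(0.016), np.float64(0.0199)), (np.float64(0.017), np.float64(0.0203)), (np.float64(0.018), np.float64(0.0207)), (np.float64(0.019), np.float64(0.021)), (np.float64(0.02), np.float64(0.0213)), (np.float64(0.021), np.float64(0.0205)), (np.float64(0.022), np.float64(0.0195)), (np.float64(0.023), np.float64(0.0185)), (np.float64(0.024), np.float64(0.0175)), (np.float64(0.025), np.float64(0.0165)), (np.float64(0.026), np.float64(0.0156)), (np.float64(0.027), np.float64(0.0146))], np.float64(0.04740866170473634), np.float64(-0.028324314211064718), np.float64(0.02392658130512944))
0.108 [0.02070416 0.00068559] 0.07483888758577653 0.07575510106131224
0.112 [0.02146533 0.0006793 ] 0.07391719154056746 0.07482212117204544
0.116 [0.02222651 0.00067301] 0.07299549549535839 0.07388914128277867
from map [0.02125143 0.00033159]
```

The inscribed-circle fit gives a clear radius of about 21 mm and needs a shift of +1 mm in y and +3 mm in z. Applying it and going down 28 mm.

Call:
servo_tool(targets=[0.64,0,0.01,0.03,0,0.64,0,0.01,0.03,0,0.64,0.05,0,0.02,0,0.64,0.15,0,0,0,0.64,0.2,0,0,0,0.64,0.2,0,0,0,0.64,0.1,0,0,0,0.64,0,0,0,0])

```text
clock: 22.37
position: [0.5537, -0.0545, 0.2599]
tool_rot: [[-0.003, 0.288, 0.958], [0.0, 0.958, -0.288], [-1.0, -0.001, -0.003]]
ft_force: [-0.6, 0.4, -2.8]
width: 0.0318
```

Call:
servo_tool(targets=[0.64,0,0,0,0,0.64,0,0,0,0,0.64,0,0,0,0,0.64,0,0,0,0,0.64,0,0,0,0,0.64,0,0,0,0,0.64,0,0,0,0,0.64,0,0,0,0])

```text
clock: 23.03
position: [0.5544, -0.0545, 0.2617]
tool_rot: [[0.0, 0.288, 0.958], [-0.0, 0.958, -0.288], [-1.0, -0.0, 0.0]]
ft_force: [-0.4, 0.0, -3.0]
width: 0.0314
```

```bash

python3 - <<'E'
from h import *
f=grab("wrist","w23");g=grab("scene","s23")
cv2.imwrite('pics/c23.png',cv2.resize(f['frame'][90:250,206:420,::-1],(800,598),interpolation=cv2.INTER_CUBIC))
cv2.imwrite('pics/s23.png',cv2.resize(g['frame'][150:240,270:370,::-1],(660,594),interpolation=cv2.INTER_CUBIC))
s=robot.sense();print(s['clock'],s['position'],s['ft_force'],s['moment'],s['width'])
for zr in(-.120,-.125): print(ringfit(f,s,zr))
R=np.array(s['tool_rot']);t=np.array(s['position']);print('from map',(R.T@(np.array([.5575,-.0335,.12])-t))[1:])
E
```

```text
23.1333 [ 0.55440634 -0.05448782  0.26170663] [-0.74695351  0.24668348 -2.9374263 ] [-0.02180606  0.04495503  0.02572075] 0.031121968537302317
((np.float64(0.020771901312189936), np.float64(0.020999999999999987), np.float64(-0.002499999999999997)), [(np.float64(0.015), np.float64(0.0186)), (np.float64(0.016), np.float64(0.0189)), (np.float64(0.017), np.float64(0.0193)), (np.float64(0.018), np.float64(0.0198)), (np.float64(0.019), np.float64(0.0202)), (np.float64(0.02), np.float64(0.0206)), (np.float64(0.021), np.float64(0.0208)), (np.float64(0.022), np.float64(0.0198)), (np.float64(0.023), np.float64(0.0189)), (np.float64(0.024), np.float64(0.0179)), (np.float64(0.025), np.float64(0.017)), (np.float64(0.026), np.float64(0.016)), (np.float64(0.027), np.float64(0.015)), (np.float64(0.028), np.float64(0.014))], np.float64(0.04798350139384559), np.float64(-0.027759849427793803), np.float64(0.02361264244585691))
((np.float64(0.021203740236314845), np.float64(0.01949999999999999), np.float64(-0.002499999999999997)), [(np.float64(0.0135), np.float64(0.0189)), (np.float64(0.0145), np.float64(0.0192)), (np.float64(0.0155), np.float64(0.0196)), (np.float64(0.0165), np.float64(0.0201)), (np.float64(0.0175), np.float64(0.0205)), (np.float64(0.0185), np.float64(0.0209)), (np.float64(0.0195), np.float64(0.0212)), (np.float64(0.0205), np.float64(0.0206)), (np.float64(0.0215), np.float64(0.0196)), (np.float64(0.0225), np.float64(0.0187)), (np.float64(0.0235), np.float64(0.0177)), (np.float64(0.0245), np.float64(0.0167)), (np.float64(0.0255), np.float64(0.0157)), (np.float64(0.0265), np.float64(0.0147))], np.float64(0.04732850912627835), np.float64(-0.0282911271307936), np.float64(0.02405758079695321))
from map [ 0.02098745 -0.00308637]
```

View pics/c23.png

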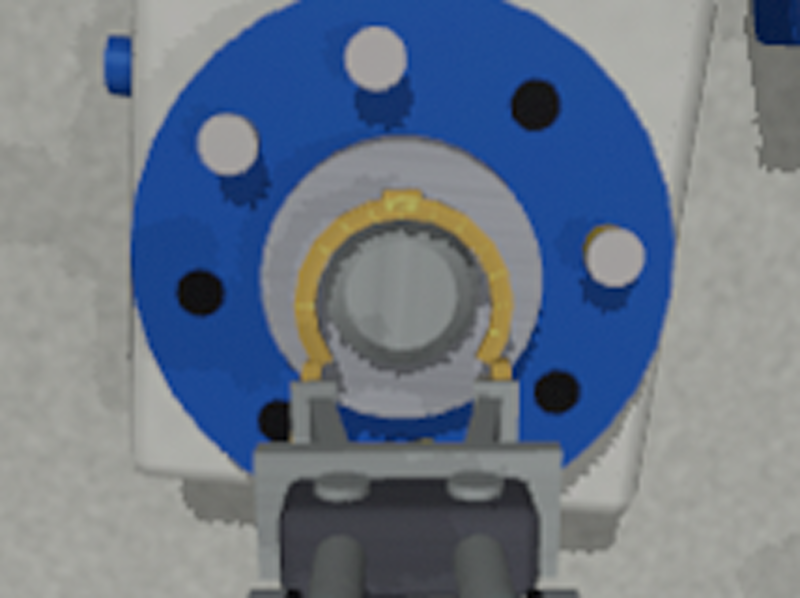

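View pics/s23.png

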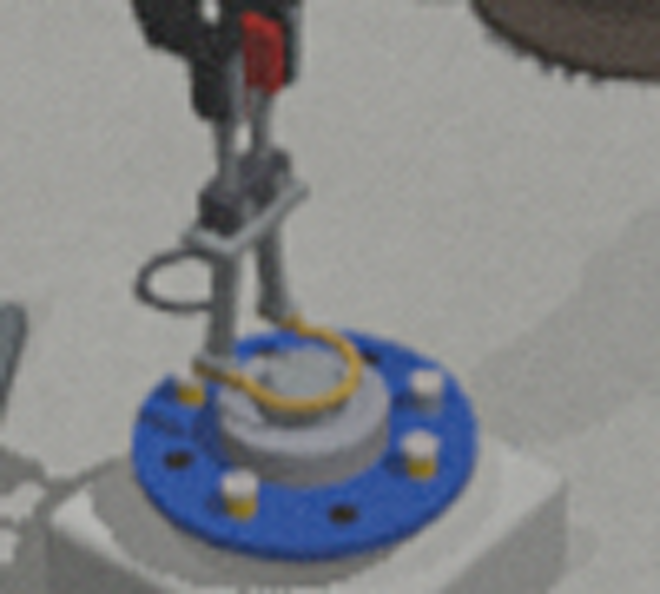

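```bash

python3 - <<'E'
from h import *
f=load('w23');s=robot.sense();R=np.array(s['tool_rot']);t=np.array(s['position']);K=3.738
W=lambda x,y:(f,206+x/K-.37,90+y/K-.37)
for z in(.108,.112):
  for nm,c,zz in(('hub',(402,277),z),('spin',(400.5,291),z+.013)): print(nm,zz,(R.T@(onz(*W(*c),zz)-t))[1:])
  print(np.linalg.norm(onz(*W(261,277),z)-onz(*W(543,277),z)),np.linalg.norm(onz(*W(343,291),z+.013)-onz(*W(458,291),z+.013)))
E
```

```text
hub 0.108 [ 0.02116309 -0.00287578]
spin 0.121 [ 0.02021563 -0.00313645]
0.07519285009992546 0.029443650959158275
hub 0.112 [ 0.02198901 -0.00283436]
spin 0.125 [ 0.02109273 -0.00308945]
0.07417956200157329 0.029028699073150574
```

Ring and spindle centres agree within about 1 mm. Making a small correction and descending towards the hub.

Call:
servo_tool(targets=[0.64,0,0.02,-0.01,0,0.64,0.05,0,0,0,0.64,0.07,0,0,0,0.64,0.07,0,0,0,0.64,0.06,0,0,0,0.64,0.05,0,0,0,0.64,0,0,0,0,0.64,0,0,0,0])

```text
clock: 23.8
position: [0.5541, -0.0536, 0.2495]
tool_rot: [[-0.0, 0.288, 0.958], [0.0, 0.958, -0.288], [-1.0, -0.0, -0.0]]
ft_force: [-0.7, -0.1, -1.7]
width: 0.0316
```

```bash

python3 - <<'E'
from h import *
f=grab("wrist","w24");g=grab("scene","s24")
a=cv2.resize(f['frame'][110:220,246:390,::-1],(520,397),interpolation=cv2.INTER_CUBIC)
b=cv2.resize(g['frame'][180:230,290:325,::-1],(278,397),interpolation=cv2.INTER_CUBIC)
cv2.imwrite('pics/c24.png',np.hstack([a,b]))
s=robot.sense();print(s['clock'],s['position'],s['ft_force'],s['moment'],s['width'])
E
```

```text
23.9 [ 0.55426215 -0.05360269  0.24978661] [ 0.72632926 -0.064549   -2.16888535] [-0.04445336 -0.02166572  0.0056672 ] 0.031383120653526775
```

View pics/c24.png

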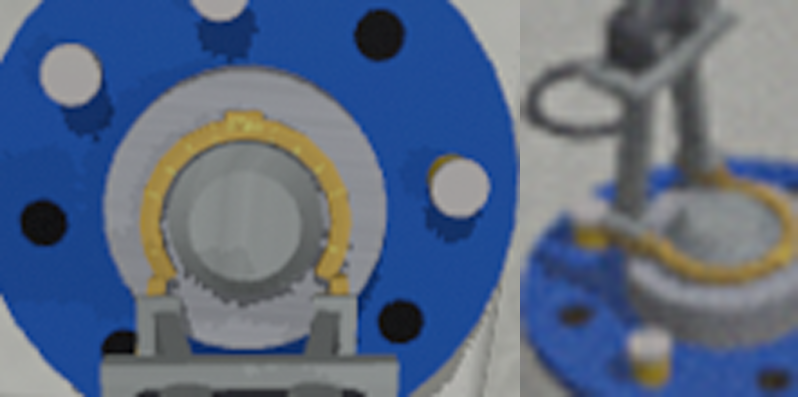

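The ring surrounds the spindle evenly with no contact. Continuing down.

Call:
servo_tool(targets=[0.64,0.04,0,0,0,0.64,0.04,0,0,0,0.64,0.04,0,0,0,0.64,0.04,0,0,0,0.64,0.04,0,0,0,0.64,0,0,0,0,0.64,0,0,0,0,0.64,0,0,0,0])

```text
clock: 24.57
position: [0.5544, -0.0536, 0.2422]
tool_rot: [[0.001, 0.288, 0.958], [-0.0, 0.958, -0.288], [-1.0, 0.0, 0.001]]
ft_force: [-1.2, 0.1, 2.7]
width: 0.0318
```

```bash

python3 - <<'E'
from h import *
f=grab("wrist","w25")
a=cv2.resize(f['frame'][110:220,246:390,::-1],(780,596),interpolation=cv2.INTER_CUBIC)
cv2.imwrite('pics/c25.png',a)
s=robot.sense();print(s['clock'],s['position'],s['ft_force'],s['moment'],s['width'])
E
```

```text
24.6167 [ 0.55435332 -0.05362238  0.24212624] [-1.57014846 -0.17543169  3.47346437] [-0.11262666  0.15299743  0.00884656] 0.031548574589875616
```

View pics/c25.png

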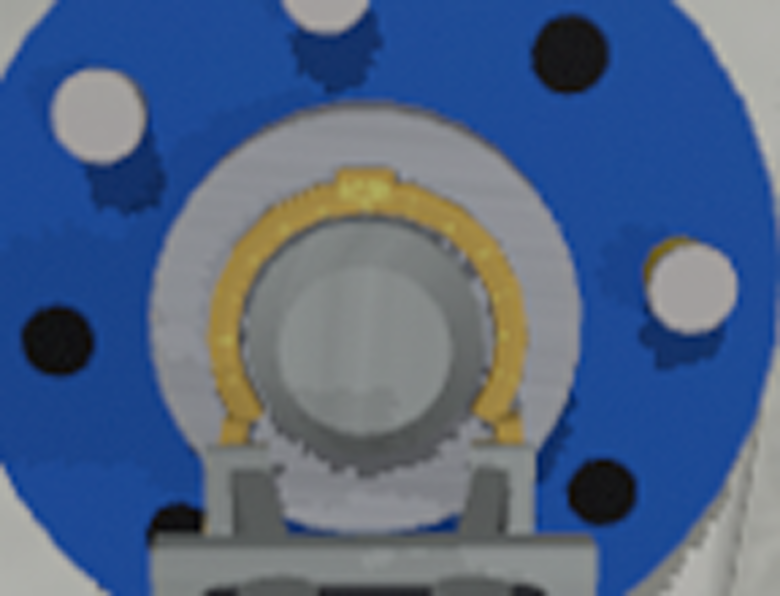

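Call:
servo_tool(targets=[0.64,0,0,-0.01,0,0.64,0.02,0,0,0,0.64,0.02,0,0,0,0.64,0.02,0,0,0,0.64,0,0,0,0,0.64,0,0,0,0,0.64,0,0,0,0,0.64,0,0,0,0])

```text
clock: 25.28
position: [0.554, -0.0535, 0.2394]
tool_rot: [[0.0, 0.288, 0.958], [-0.0, 0.958, -0.288], [-1.0, 0.0, 0.0]]
ft_force: [0.5, 0.4, 4.1]
width: 0.0314
```

```bash

python3 - <<'E'
from h import *
f=grab("wrist","w26");g=grab("scene","s26")
a=cv2.resize(f['frame'][110:220,246:390,::-1],(520,397),interpolation=cv2.INTER_CUBIC)
b=cv2.resize(g['frame'][180:230,290:325,::-1],(278,397),interpolation=cv2.INTER_CUBIC)
cv2.imwrite('pics/c26.png',np.hstack([a,b]))
s=robot.sense();print(s['clock'],s['position'],s['ft_force'],s['moment'],s['width'])
E
```

```text
25.3833 [ 0.55399338 -0.0535219   0.23939631] [ 0.86044553 -0.51467654  4.14629028] [-0.2040746  -0.36987844  0.02239431] 0.0315618023140335
```

View pics/c26.png

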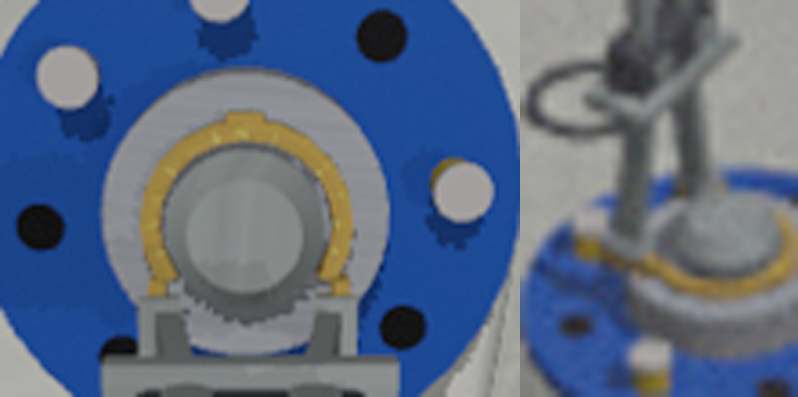

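The force rises as a soft spring should (about 6.5 N net, roughly 4 mm down). Pushing 1.2 mm more.

Call:
servo_tool(targets=[0.64,0.01,0,0,0,0.64,0.01,0,0,0,0.64,0.01,0,0,0,0.64,0,0,0,0,0.64,0,0,0,0,0.64,0,0,0,0,0.64,0,0,0,0,0.64,0,0,0,0])

```text
clock: 26.05
position: [0.5539, -0.0535, 0.2383]
tool_rot: [[0.0, 0.288, 0.958], [-0.0, 0.958, -0.288], [-1.0, 0.0, 0.0]]
ft_force: [0.0, -1.1, 5.2]
width: 0.0311
```

```bash

python3 - <<'E'
from h import *
for i in range(3):
    s=robot.sense();print(s['clock'],s['position'],s['ft_force'],s['width']); 
    if i<2: robot.grab_frame('top')
E
```

```text
26.05 [ 0.5539483  -0.05354749  0.23830045] [ 0.03106039 -1.14053004  5.20642826] 0.03111851498000231
26.1 [ 0.55394961 -0.05351861  0.23830742] [ 0.12868698 -0.88725453  5.77123854] 0.03174411348044176
26.15 [ 0.55396552 -0.05353462  0.23826961] [ 0.45809717 -0.40097394  4.90548619] 0.031203825326377655
```

Call:
servo_tool(targets=[0.62,0,0,0,0,0.6,0.005,0,0,0,0.58,0.01,0,0,0,0.56,0.01,0,0,0,0.55,0.005,0,0,0,0.55,0,0,0,0,0.55,0,0,0,0,0.55,0,0,0,0])

```text
clock: 26.82
position: [0.5538, -0.0534, 0.2371]
tool_rot: [[0.0, 0.288, 0.958], [0.0, 0.958, -0.288], [-1.0, 0.0, 0.0]]
ft_force: [0.7, -0.1, 5.8]
width: 0.0388
```

```bash

python3 - <<'E'
from h import *
f=grab("wrist","w27");g=grab("scene","s27")
a=cv2.resize(f['frame'][110:220,246:390,::-1],(520,397),interpolation=cv2.INTER_CUBIC)
b=cv2.resize(g['frame'][180:230,290:325,::-1],(278,397),interpolation=cv2.INTER_CUBIC)
cv2.imwrite('pics/c27.png',np.hstack([a,b]))
s=robot.sense();print(s['clock'],s['position'],s['ft_force'],s['moment'],s['width'])
E
```

```text
26.9167 [ 0.55382959 -0.05336699  0.23708699] [ 0.94314462 -0.02547689  6.00592179] [-0.08740897 -0.24761962  0.00371643] 0.038810438542323196
```

View pics/c27.png

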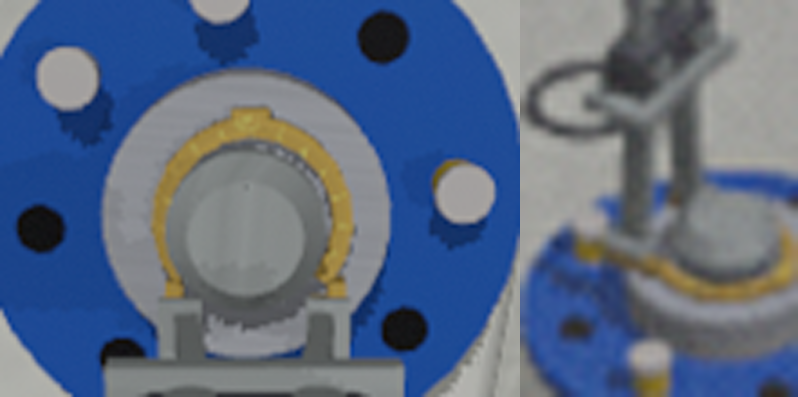

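The ring halves are moving in under the spindle edge, so it is entering the groove. Opening further.

Call:
servo_tool(targets=[0.53,0.005,0,0,0,0.51,0.005,0,0,0,0.49,0.01,0,0,0,0.47,0.01,0,0,0,0.45,0.01,0,0,0,0.44,0.005,0,0,0,0.43,0,0,0,0,0.43,0,0,0,0])

```text
clock: 27.58
position: [0.5534, -0.0533, 0.235]
tool_rot: [[-0.001, 0.288, 0.958], [0.001, 0.958, -0.288], [-1.0, 0.0, -0.001]]
ft_force: [-0.4, -0.1, 6.1]
width: 0.0487
```

```bash

python3 - <<'E'
from h import *
f=grab("wrist","w28");g=grab("scene","s28")
a=cv2.resize(f['frame'][110:220,246:390,::-1],(520,397),interpolation=cv2.INTER_CUBIC)
b=cv2.resize(g['frame'][180:230,290:325,::-1],(278,397),interpolation=cv2.INTER_CUBIC)
cv2.imwrite('pics/c28.png',np.hstack([a,b]))
s=robot.sense();print(s['clock'],s['position'],s['ft_force'],s['moment'],s['width'])
E
```

```text
27.6833 [ 0.55334514 -0.05328099  0.23498508] [-1.17770895 -0.12522306  5.81098213] [0.0467085  0.09337239 0.01409937] 0.048912272627907295
```

View pics/c28.png

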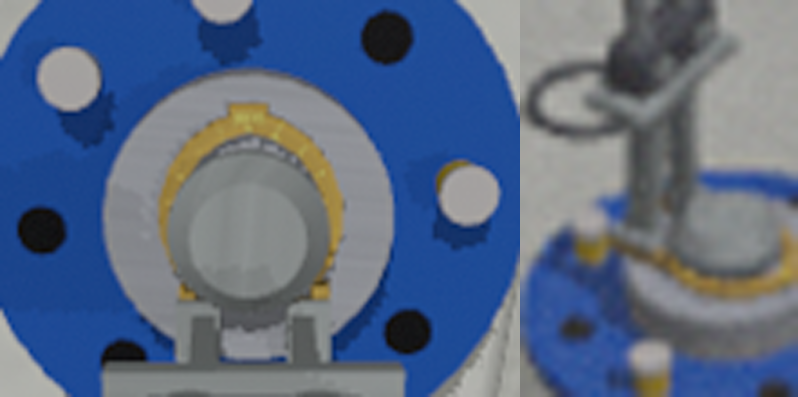

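As the ring shuts, its back moves away from the tips (geometry: about 2.8 mm), so the ring sits about 4 mm off centre along +tool y. Easing the tool back along -y.

Call:
servo_tool(targets=[0.43,0,-0.02,0,0,0.43,0,-0.03,0,0,0.43,0,-0.03,0,0,0.43,0,-0.02,0,0,0.43,0,0,0,0,0.43,0,0,0,0,0.43,0,0,0,0,0.43,0,0,0,0])

```text
clock: 28.35
position: [0.5524, -0.0572, 0.2349]
tool_rot: [[-0.001, 0.288, 0.958], [0.0, 0.958, -0.288], [-1.0, 0.0, -0.001]]
ft_force: [-1.0, -1.0, 4.5]
width: 0.049
```

```bash

python3 - <<'E'
from h import *
f=grab("wrist","w29");g=grab("scene","s29")
a=cv2.resize(f['frame'][110:220,246:390,::-1],(520,397),interpolation=cv2.INTER_CUBIC)
b=cv2.resize(g['frame'][180:230,290:325,::-1],(278,397),interpolation=cv2.INTER_CUBIC)
cv2.imwrite('pics/c29.png',np.hstack([a,b]))
s=robot.sense();print(s['clock'],s['position'],s['ft_force'],s['moment'],s['width'])
E
```

```text
28.45 [ 0.55246414 -0.05718128  0.2349293 ] [-0.77041254  0.34066274  4.56521103] [ 0.13081182  0.31216188 -0.04455063] 0.048731201108843054
```

View pics/c29.png

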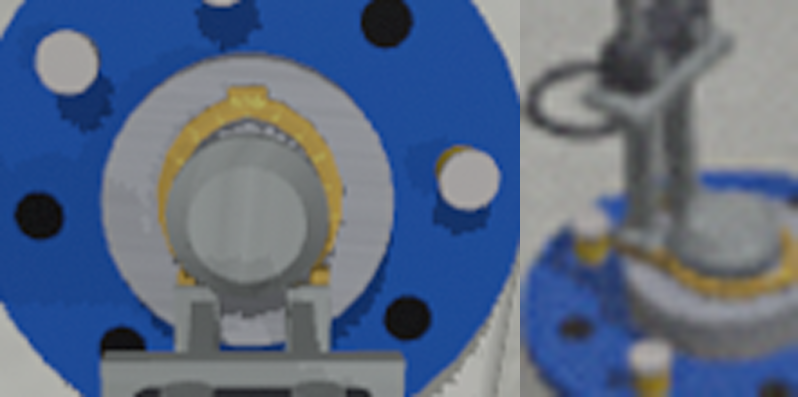

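The ring did not move relative to the spindle; the pliers only pivoted, since the light grip slips. I'll re-squeeze to the stop for a firm grip while pushed down, then shift the ring within the groove before releasing.

Call:
servo_tool(targets=[0.46,-0.01,0,0,0,0.49,-0.01,0,0,0,0.52,-0.015,0,0,0,0.55,-0.015,0,0,0,0.58,-0.015,0,0,0,0.61,-0.01,0,0,0,0.64,-0.005,0,0,0,0.65,0,0,0,0])

```text
clock: 29.12
position: [0.5523, -0.0572, 0.2381]
tool_rot: [[-0.001, 0.288, 0.958], [0.0, 0.958, -0.288], [-1.0, -0.0, -0.001]]
ft_force: [-1.5, 1.1, 5.0]
width: 0.0307
```

```bash

python3 - <<'E'
from h import *
f=grab("wrist","w30");g=grab("scene","s30")
a=cv2.resize(f['frame'][110:220,246:390,::-1],(520,397),interpolation=cv2.INTER_CUBIC)
b=cv2.resize(g['frame'][180:230,290:325,::-1],(278,397),interpolation=cv2.INTER_CUBIC)
cv2.imwrite('pics/c30.png',np.hstack([a,b]))
s=robot.sense();print(s['clock'],s['position'],s['ft_force'],s['moment'],s['width'])
E
```

```text
29.2167 [ 0.55286336 -0.05737519  0.23828135] [-2.57606552  1.19885961  5.2037647 ] [0.38410683 0.91030298 0.02871099] 0.030804718920584364
```

View pics/c30.png

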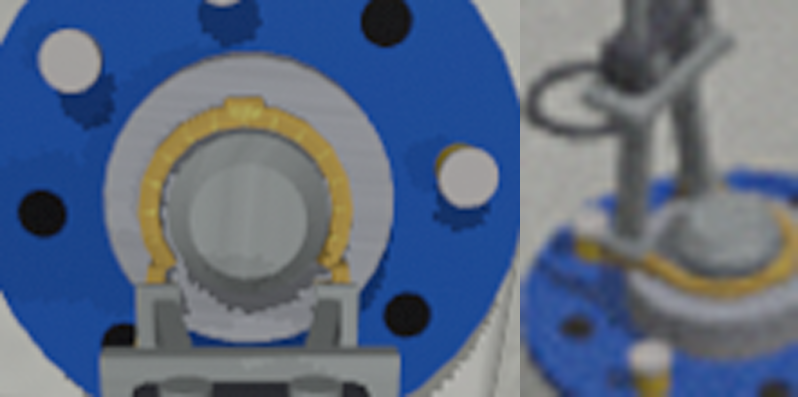

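Call:
servo_tool(targets=[0.66,0,-0.02,0,0,0.66,0,-0.02,0,0,0.66,0,-0.02,0,0,0.66,0,-0.02,0,0,0.66,0,0,0,0,0.66,0,0,0,0,0.66,0,0,0,0,0.66,0,0,0,0])

```text
clock: 29.88
position: [0.5518, -0.0603, 0.2383]
tool_rot: [[0.0, 0.288, 0.958], [0.0, 0.958, -0.288], [-1.0, 0.0, 0.0]]
ft_force: [-2.6, 4.3, 4.2]
width: 0.0306
```

```bash

python3 - <<'E'
from h import *
f=grab("wrist","w31");g=grab("scene","s31")
a=cv2.resize(f['frame'][110:220,246:390,::-1],(520,397),interpolation=cv2.INTER_CUBIC)
b=cv2.resize(g['frame'][180:230,290:325,::-1],(278,397),interpolation=cv2.INTER_CUBIC)
cv2.imwrite('pics/c31.png',np.hstack([a,b]))
s=robot.sense();print(s['clock'],s['position'],s['ft_force'],s['moment'],s['width'])
E
```

```text
29.9833 [ 0.55184089 -0.0603498   0.23830939] [-1.8734196   3.9079789   4.21726562] [1.20162032 0.52619325 0.06144937] 0.030460885445938016
```

View pics/c31.png

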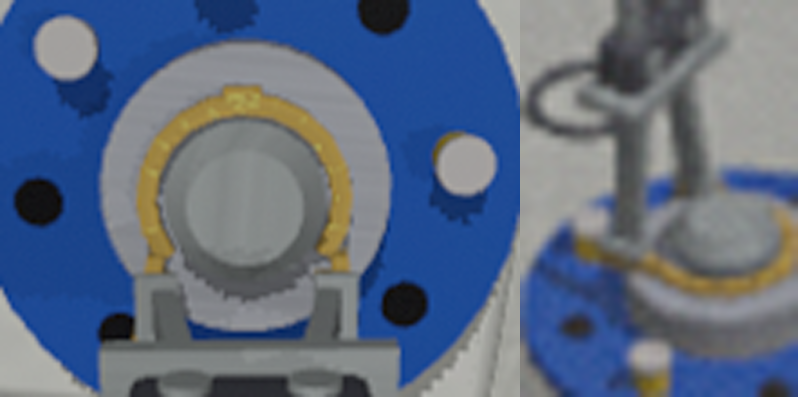

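```bash

python3 - <<'E'
from h import *
K=3.611
tp={'w26':((.55399,-.05352,.2394),(247,112)),'w27':((.55383,-.05337,.2371),(250,107)),'w28':((.55335,-.05328,.235),(249,102)),'w29':((.55246,-.05718,.2349),(249,86)),'w30':((.55286,-.05738,.2383),(244,98)),'w31':((.55184,-.06035,.2383),(241,85))}
sp={'w26':((187,302),(178,295)),'w27':((188,306),(180,297)),'w28':((189,308),(182,298)),'w29':((189,307),(165,283)),'w30':((190,308),(161,279)),'w31':((186,304),(149,268))}
a=np.radians(-16.7);ty=np.array([-np.sin(a),np.cos(a)]);tz=np.array([np.cos(a),np.sin(a)])
for n,(t,b) in tp.items():
    f=load(n);W=lambda x,y:(f,246+x/K-.36,110+y/K-.36)
    B=onz(*W(*b),.110)[:2]
    (x0,x1),(y0,y1)=sp[n];S=onz(*W((x0+x1)/2,(y0+y1)/2),.125)[:2]
    H=np.array([.5575,-.0335])
    print(n,'bump-axis(map) y',((B-H)@ty).round(4),'z',((B-H)@tz).round(4),'| spindle top seen',((S-H)@ty).round(4),((S-H)@tz).round(4),'diff',((B-S)@ty).round(4))
E
```

```text
w26 bump-axis(map) y 0.0269 z 0.0007 | spindle top seen -0.001 0.0001 diff 0.0279
w27 bump-axis(map) y 0.0285 z 0.0012 | spindle top seen -0.0008 0.0005 diff 0.0293
w28 bump-axis(map) y 0.0299 z 0.0003 | spindle top seen -0.0007 0.0002 diff 0.0306
w29 bump-axis(map) y 0.0297 z 0.0006 | spindle top seen -0.0008 0.0004 diff 0.0305
w30 bump-axis(map) y 0.0264 z -0.0008 | spindle top seen -0.0006 0.0004 diff 0.0271
w31 bump-axis(map) y 0.0264 z -0.0009 | spindle top seen -0.001 0.0001 diff 0.0274
```

The measurements show the ring's back is already against the groove when spread (bump 27.4 mm from the axis). When shut earlier, the offset was only about 2.8 mm, which is acceptable. Releasing again with the tool held back along -y.

Call:
servo_tool(targets=[0.62,0.005,0,0,0,0.59,0.01,0,0,0,0.56,0.01,0,0,0,0.53,0.01,0,0,0,0.5,0.015,0,0,0,0.47,0.015,0,0,0,0.44,0.015,0,0,0,0.43,0,0,0,0])

```text
clock: 30.65
position: [0.5517, -0.0606, 0.235]
tool_rot: [[-0.0, 0.288, 0.958], [-0.0, 0.958, -0.288], [-1.0, -0.0, 0.0]]
ft_force: [-0.8, -0.4, 4.9]
width: 0.0485
```

```bash

python3 - <<'E'
from h import *
f=grab("wrist","w32");g=grab("scene","s32")
a=cv2.resize(f['frame'][110:220,246:390,::-1],(520,397),interpolation=cv2.INTER_CUBIC)
b=cv2.resize(g['frame'][180:230,290:325,::-1],(278,397),interpolation=cv2.INTER_CUBIC)
cv2.imwrite('pics/c32.png',np.hstack([a,b]))
s=robot.sense();print(s['clock'],s['position'],s['ft_force'],s['moment'],s['width'])
E
```

```text
30.75 [ 0.55174512 -0.06049712  0.235039  ] [-0.2932392   0.14387413  5.08049806] [-0.01528997 -0.07056648 -0.02244782] 0.048517973849819346
```

View pics/c32.png

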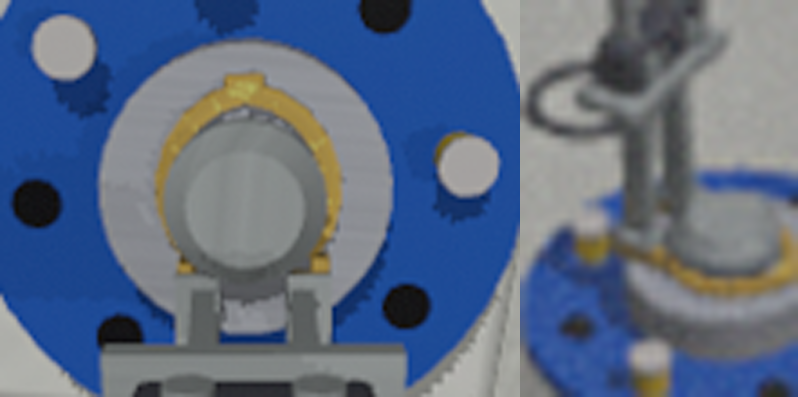

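Same picture as before. Opening fully while keeping a light press.

Call:
servo_tool(targets=[0.41,0.01,0,0,0,0.39,0.01,0,0,0,0.37,0.01,0,0,0,0.35,0.005,0,0,0,0.33,0,0,0,0,0.33,0,0,0,0,0.33,0,0,0,0,0.33,0,0,0,0])

```text
clock: 31.42
position: [0.5517, -0.0604, 0.2336]
tool_rot: [[-0.0, 0.288, 0.958], [-0.0, 0.958, -0.288], [-1.0, -0.0, -0.0]]
ft_force: [-0.5, 0.3, 4.1]
width: 0.0575
```

```bash

python3 - <<'E'
from h import *
f=grab("wrist","w33");g=grab("scene","s33")
a=cv2.resize(f['frame'][110:220,246:390,::-1],(520,397),interpolation=cv2.INTER_CUBIC)
b=cv2.resize(g['frame'][180:230,290:325,::-1],(278,397),interpolation=cv2.INTER_CUBIC)
cv2.imwrite('pics/c33.png',np.hstack([a,b]))
s=robot.sense();print(s['clock'],s['position'],s['ft_force'],s['moment'],s['width'])
E
```

```text
31.5167 [ 0.55173091 -0.06040417  0.23361258] [-1.03164142  0.07914941  3.85336536] [ 0.00321712 -0.00228547  0.02119321] 0.05706873782570952
```

View pics/c33.png

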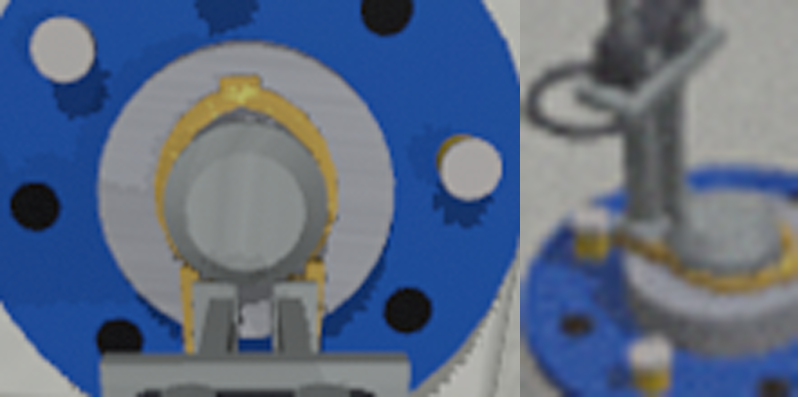

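The jaws are inside the lugs and the ring is round the spindle. Lifting slowly.

Call:
servo_tool(targets=[0.32,0,0,0,0,0.31,-0.01,0,0,0,0.31,-0.02,0,0,0,0.31,-0.05,0,0,0,0.31,-0.08,0,0,0,0.31,-0.1,0,0,0,0.31,-0.08,0,0,0,0.31,-0.05,0,0,0])

```text
clock: 32.18
position: [0.5519, -0.0604, 0.2499]
tool_rot: [[0.001, 0.288, 0.958], [-0.0, 0.958, -0.288], [-1.0, 0.0, 0.001]]
ft_force: [0.1, -0.6, -1.6]
width: 0.059
```

```bash

python3 - <<'E'
from h import *
f=grab("wrist","w34");g=grab("scene","s34")
a=cv2.resize(f['frame'][110:220,246:390,::-1],(520,397),interpolation=cv2.INTER_CUBIC)
b=cv2.resize(g['frame'][180:230,290:325,::-1],(278,397),interpolation=cv2.INTER_CUBIC)
cv2.imwrite('pics/c34.png',np.hstack([a,b]))
s=robot.sense();print(s['clock'],s['position'],s['ft_force'],s['moment'],s['width'])
E
```

```text
32.2833 [ 0.55201853 -0.06040981  0.24990217] [-0.70582025  0.11974801 -2.20719569] [-0.02634333 -0.00184422  0.02768623] 0.058716151090487424
```

View pics/c34.png

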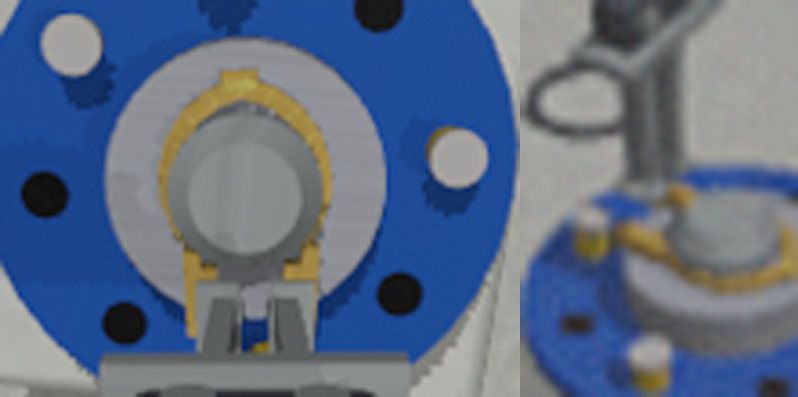

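The ring stayed and the pliers are free. Lifting more for an unobstructed look.

Call:
servo_tool(targets=[0.31,-0.1,0,0,0,0.31,-0.2,0,0,0,0.31,-0.3,-0.05,0,0,0.31,-0.3,-0.1,0,0,0.31,-0.3,-0.15,0,0,0.31,-0.2,-0.1,0,0,0.31,-0.1,-0.05,0,0,0.31,0,0,0,0])

```text
clock: 32.95
position: [0.5469, -0.078, 0.3105]
tool_rot: [[0.002, 0.289, 0.957], [-0.0, 0.957, -0.289], [-1.0, 0.0, 0.002]]
ft_force: [0.2, -0.1, -2.5]
width: 0.0588
```

```bash

python3 - <<'E'
from h import *
f=grab("wrist","w35");g=grab("scene","s35")
cv2.imwrite('pics/c35.png',cv2.resize(f['frame'][60:210,216:416,::-1],(800,600),interpolation=cv2.INTER_CUBIC))
cv2.imwrite('pics/s35z.png',cv2.resize(g['frame'][180:240,280:360,::-1],(800,600),interpolation=cv2.INTER_CUBIC))
s=robot.sense();print(s['clock'],s['position'],s['ft_force'],s['moment'],s['width'])
E
```

```text
33.05 [ 0.54660847 -0.07757014  0.3090121 ] [ 0.28270427 -0.11358175 -1.78094728] [0.02981765 0.02594233 0.032853  ] 0.05863027781317649
```

View pics/c35.png

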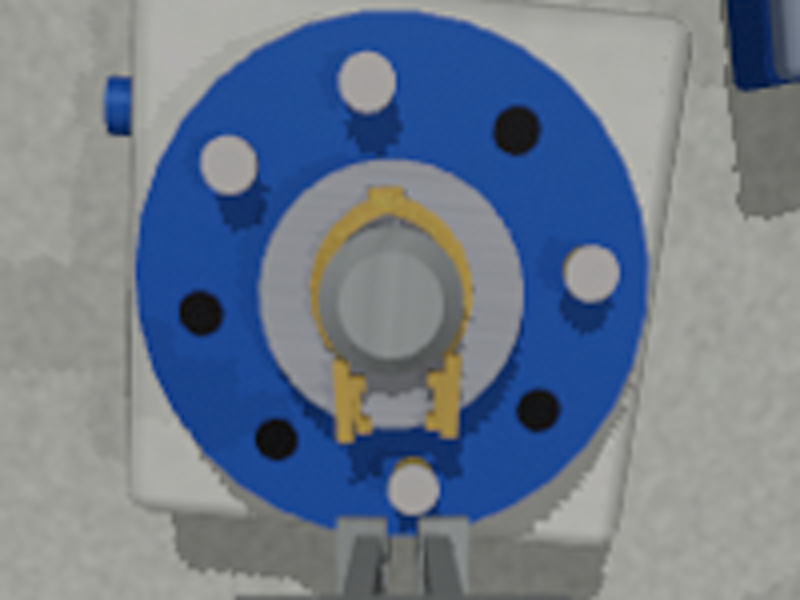

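View pics/s35z.png

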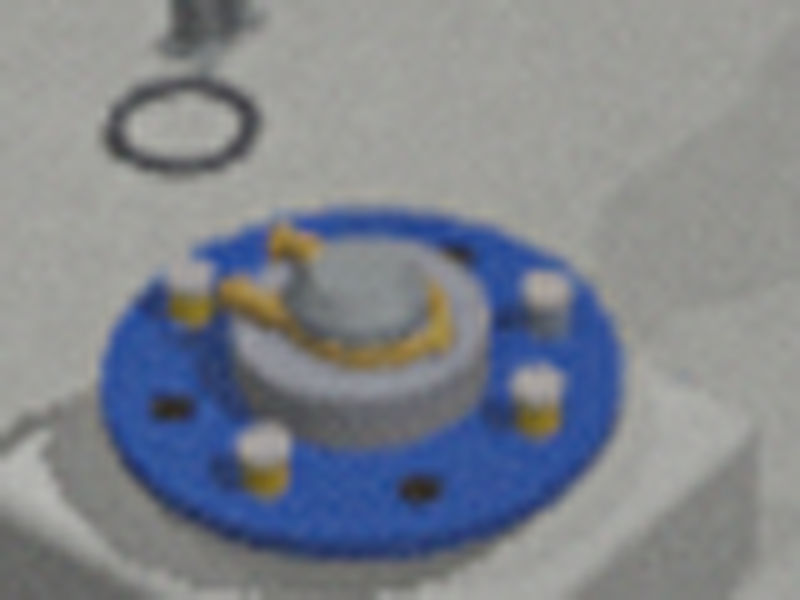

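```bash

python3 - <<'E'
from h import *
f=load('w35');W=lambda x,y:(f,216+x/4-.37,60+y/4-.37)
a=np.radians(-16.7);ty=np.array([-np.sin(a),np.cos(a)]);tz=np.array([np.cos(a),np.sin(a)])
S=onz(*W(392,305),.125)[:2];Hb=onz(*W(391.5,292),.108)[:2]
print('spindle top',S,'hub',Hb)
for z in(.110,):
  g=lambda x,y,zz=z:(np.array([(onz(*W(x,y),zz)[:2]-S)@ty,(onz(*W(x,y),zz)[:2]-S)@tz])*1e3).round(1)
  print('bump',g(386,187),'Lend',g(337,442,z+.002),'Rend',g(458,438,z+.002),'Lin',g(335,360,z+.002),'Rin',g(461,355,z+.002),'arcL',g(311,280),'arcR',g(471,280))
  print('teeth in',g(365,378,z+.002),g(430,378,z+.002),'out',g(368,430,z+.002),g(430,430,z+.002))
for d in(.100,.104,.106,.108,.112): print(d,np.linalg.norm(onz(*W(259,290),d)-onz(*W(524,290),d)))
E
```

```text
spindle top [ 0.55760908 -0.0344115 ] hub [ 0.55784635 -0.03276653]
bump [29.8 -1.6] Lend [-40.4 -16.1] Rend [-39.2  18.8] Lin [-16.7 -16.2] Rin [-15.4  19.3] arcL [  5.1 -22.6] arcR [ 5.1 21.9]
teeth in [-21.8  -7.8] [-21.9  10.6] out [-36.8  -7.1] [-36.9  10.7]
0.1 0.0760398313661926
0.104 0.07517955995439234
0.106 0.07474942424849221
0.108 0.07431928854259218
0.112 0.0734590171307919
```

The ring is shut (lugs parallel, 44.5 mm over the arcs), within about 1 to 2 mm of the axis, with the hub about 4 mm lower than at rest. The pliers hang upright in the grip again. Returning them: turn first.

Call:
servo_tool(targets=[0.31,0,0,0,0.4,0.31,0,0,0,0.8,0.31,0,0,0,1,0.31,0,0,0,1,0.31,0,0,0,1,0.31,0,0,0,1,0.31,0,0,0,1,0.31,0,0,0,1])

```text
clock: 33.72
position: [0.5464, -0.0773, 0.3083]
tool_rot: [[-0.002, 0.798, 0.602], [0.0, 0.602, -0.798], [-1.0, -0.001, -0.001]]
ft_force: [0.3, 0.3, -1.7]
width: 0.0586
```

Call:
servo_tool(targets=[0.31,0,0,0,1,0.31,0,0,0,1,0.31,0,0,0,1,0.31,0,0,0,1,0.31,0,0,0,0.8,0.31,0,0,0,0.4,0.31,0,0,0,0.2,0.31,0,0,0,0])

```text
clock: 34.38
position: [0.5464, -0.0774, 0.3086]
tool_rot: [[-0.001, 0.984, 0.178], [0.0, 0.178, -0.984], [-1.0, -0.001, -0.0]]
ft_force: [0.9, -0.6, -1.5]
width: 0.059
```

```bash

python3 - <<'E'
from h import *
s=robot.sense();R=np.array(s['tool_rot']);t=np.array(s['position']);print(s['clock'],t,np.degrees(np.arctan2(R[1,2],R[0,2])),s['width'],s['ft_force'])
print((R.T@(np.array([.4690,-.2848,t[2]])-t))/.04)
E
```

```text
34.3833 [ 0.54640902 -0.07737054  0.30857269] -79.72909591503057 0.0589880165341004 [ 0.86262269 -0.62150524 -1.47048156]
[ 1.10321539e-03 -2.82884569e+00  4.75758265e+00]
```

Call:
servo_tool(targets=[0.31,0,-0.06,0.1,0,0.31,0,-0.11,0.19,0,0.31,0,-0.17,0.29,0,0.31,0,-0.23,0.38,0,0.31,0,-0.25,0.42,0,0.31,0,-0.25,0.43,0,0.31,0,-0.25,0.43,0,0.31,0,-0.25,0.43,0])

```text
clock: 35.05
position: [0.5027, -0.1958, 0.3094]
tool_rot: [[0.0, 0.984, 0.178], [-0.0, 0.178, -0.984], [-1.0, -0.0, 0.0]]
ft_force: [0.0, 0.7, -1.3]
width: 0.0589
```

Call:
servo_tool(targets=[0.31,0,-0.25,0.43,0,0.31,0,-0.25,0.43,0,0.31,0,-0.23,0.38,0,0.31,0,-0.2,0.33,0,0.31,0,-0.14,0.24,0.1,0.31,0,-0.09,0.14,0,0.31,0,-0.06,0.1,0,0.31,0,-0.03,0.05,0])

```text
clock: 35.72
position: [0.4691, -0.2859, 0.3093]
tool_rot: [[-0.0, 0.986, 0.169], [0.0, 0.169, -0.986], [-1.0, 0.0, -0.0]]
ft_force: [0.6, -0.6, -2.4]
width: 0.059
```

Call:
servo_tool(targets=[0.31,0,0,0,0,0.31,0.05,0,0,0,0.31,0.15,0,0,0,0.31,0.2,0,0,0,0.31,0.2,0,0,0,0.31,0.15,0,0,0,0.31,0.05,0,0,0,0.31,0,0,0,0])

```text
clock: 36.38
position: [0.4691, -0.2851, 0.2762]
tool_rot: [[-0.001, 0.986, 0.17], [0.001, 0.17, -0.986], [-1.0, -0.001, -0.001]]
ft_force: [-0.2, -0.1, -1.9]
width: 0.0589
```

```bash

python3 - <<'E'
from h import *
f=grab("wrist","w36");g=grab("scene","s36")
s=robot.sense();R=np.array(s['tool_rot']);t=np.array(s['position']);print(s['clock'],t,np.degrees(np.arctan2(R[1,2],R[0,2])),s['width'],s['ft_force'])
print((R.T@(np.array([.4690,-.2848,t[2]])-t))/.04)
a=cv2.resize(f['frame'][110:260,236:396,::-1],(480,450),interpolation=cv2.INTER_CUBIC)
b=cv2.resize(g['frame'][140:215,225:278,::-1],(318,450),interpolation=cv2.INTER_CUBIC)
cv2.imwrite('pics/c36.png',np.hstack([a,b]))
E
```

```text
36.4833 [ 0.46942366 -0.28535828  0.27734855] -80.24186078881968 0.05862329794708353 [ 0.15158007  0.55243146 -2.72294109]
[ 3.85488154e-07 -8.07279722e-03 -1.55501659e-02]
```

View pics/c36.png

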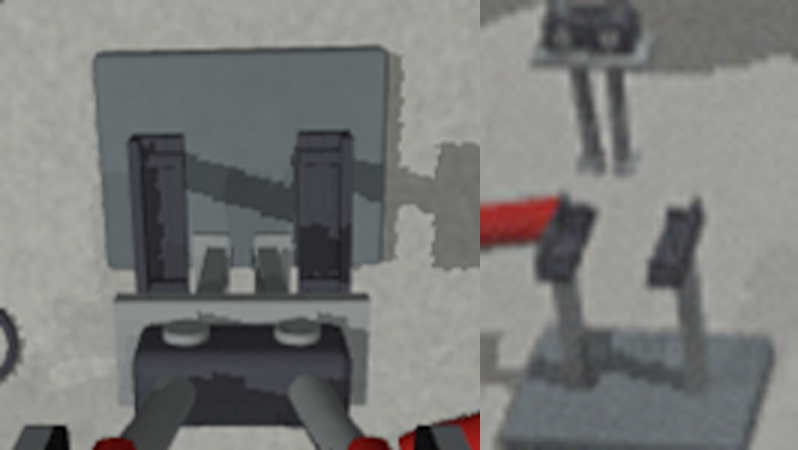

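Pliers are upright over the rails with the jaws lined up between them. Descending.

Call:
servo_tool(targets=[0.31,0.1,0,-0.015,0,0.31,0.25,0,0,0,0.31,0.35,0,0,0,0.31,0.4,0,0,0,0.31,0.4,0,0,0,0.31,0.3,0,0,0,0.31,0.15,0,0,0,0.31,0.05,0,0,0])

```text
clock: 37.15
position: [0.4687, -0.2844, 0.1957]
tool_rot: [[-0.002, 0.986, 0.169], [0.001, 0.169, -0.986], [-1.0, -0.002, -0.002]]
ft_force: [0.2, -0.7, -1.5]
width: 0.0592
```

```bash

python3 - <<'E'
from h import *
f=grab("wrist","w37");g=grab("scene","s37")
s=robot.sense();t=np.array(s['position']);print(s['clock'],t,s['width'],s['ft_force'])
a=cv2.resize(f['frame'][110:260,236:396,::-1],(480,450),interpolation=cv2.INTER_CUBIC)
b=cv2.resize(g['frame'][140:215,225:278,::-1],(318,450),interpolation=cv2.INTER_CUBIC)
cv2.imwrite('pics/c37.png',np.hstack([a,b]))
E
```

```text
37.25 [ 0.4692371  -0.28477544  0.19710968] 0.05888778917721536 [ 0.20308808 -0.68292265 -2.59844716]
```

View pics/c37.png

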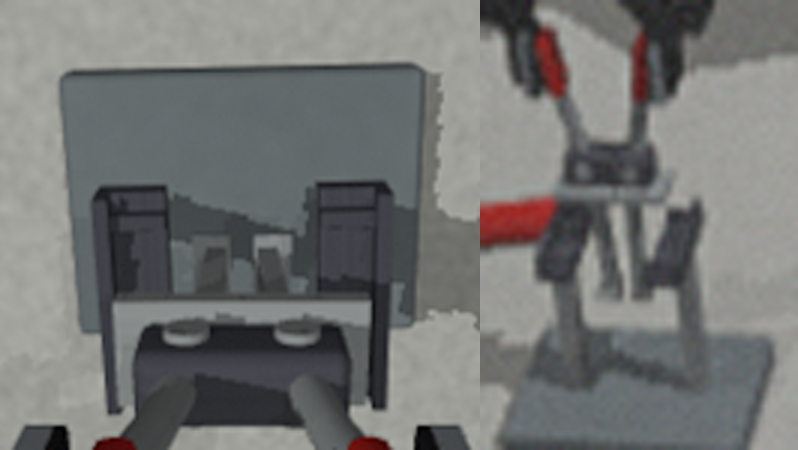

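Call:
servo_tool(targets=[0.31,0.1,0,0,0,0.31,0.2,0,0,0,0.31,0.2,0,0,0,0.31,0.15,0,0,0,0.31,0.08,0,0,0,0.31,0.05,0,0,0,0.31,0.03,0,0,0,0.31,0,0,0,0])

```text
clock: 37.92
position: [0.4693, -0.2848, 0.1647]
tool_rot: [[-0.0, 0.986, 0.169], [0.0, 0.169, -0.986], [-1.0, -0.0, -0.0]]
ft_force: [0.4, 0.4, -1.9]
width: 0.059
```

```bash

python3 - <<'E'
from h import *
f=grab("wrist","w38");g=grab("scene","s38")
s=robot.sense();t=np.array(s['position']);print(s['clock'],t,s['width'],s['ft_force'])
a=cv2.resize(f['frame'][110:260,236:396,::-1],(480,450),interpolation=cv2.INTER_CUBIC)
b=cv2.resize(g['frame'][140:215,225:278,::-1],(318,450),interpolation=cv2.INTER_CUBIC)
cv2.imwrite('pics/c38.png',np.hstack([a,b]))
E
```

```text
38.0167 [ 0.46946101 -0.28491603  0.16513153] 0.05928901139265737 [ 0.58991942 -0.13345424 -3.39855925]
```

View pics/c38.png

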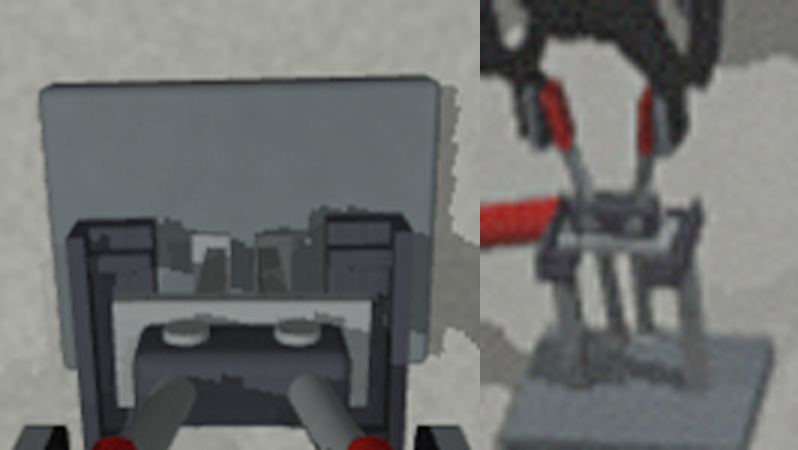

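Call:
servo_tool(targets=[0.31,0.03,0,0,0,0.31,0.03,0,0,0,0.31,0.02,0,0,0,0.31,0.02,0,0,0,0.31,0,0,0,0,0.31,0,0,0,0,0.31,0,0,0,0,0.31,0,0,0,0])

```text
clock: 38.68
position: [0.4701, -0.2851, 0.1627]
tool_rot: [[0.003, 0.986, 0.17], [-0.001, 0.17, -0.986], [-1.0, 0.003, 0.002]]
ft_force: [-1.4, 1.8, 5.5]
width: 0.0591
```

The plate rests on the rails (about 7.5 N). Opening.

Call:
servo_tool(targets=[0.29,0,0,0,0,0.26,0,0,0,0,0.22,0,0,0,0,0.16,0,0,0,0,0.08,0,0,0,0,0,0,0,0,0,0,0,0,0,0,0,0,0,0,0])

```text
clock: 39.35
position: [0.4693, -0.2849, 0.1608]
tool_rot: [[-0.0, 0.986, 0.169], [0.0, 0.169, -0.986], [-1.0, -0.0, -0.0]]
ft_force: [-0.4, 0.6, -0.2]
width: 0.0852
```

```bash

python3 - <<'E'
from h import *
f=grab("wrist","w39");g=grab("scene","s39")
s=robot.sense();t=np.array(s['position']);print(s['clock'],t,s['width'],s['ft_force'])
a=cv2.resize(f['frame'][110:350,196:436,::-1],(450,450),interpolation=cv2.INTER_CUBIC)
b=cv2.resize(g['frame'][140:215,225:278,::-1],(318,450),interpolation=cv2.INTER_CUBIC)
cv2.imwrite('pics/c39.png',np.hstack([a,b]))
E
```

```text
39.45 [ 0.46934936 -0.28483993  0.16087251] 0.08521425498702666 [-0.35953412  0.08261754 -0.25622466]
```

View pics/c39.png

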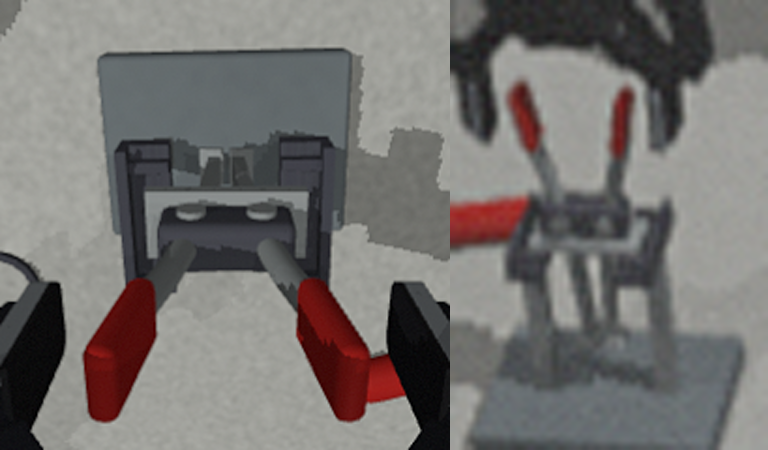

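The pliers hang in the holder and the fingers are clear on both sides. Rising straight up.

Call:
servo_tool(targets=[0,-0.2,0,0,0,0,-0.4,0,0,0,0,-0.5,0,0,0,0,-0.5,0,0,0,0,-0.5,0,0,0,0,-0.5,0,0,0,0,-0.3,0,0,0,0,-0.1,0,0,0])

```text
clock: 40.12
position: [0.47, -0.2852, 0.2839]
tool_rot: [[0.003, 0.986, 0.169], [-0.002, 0.169, -0.986], [-1.0, 0.003, 0.003]]
ft_force: [-0.7, 0.4, 0.4]
width: 0.0855
```

Call:
servo_tool(targets=[0,0,0,0,0,0,0,0,0,0,0,0,0,0,0,0,0,0,0,0,0,0,0,0,0,0,0,0,0,0,0,0,0,0,0,0,0,0,0,0])

```text
clock: 40.78
position: [0.4693, -0.2848, 0.2807]
tool_rot: [[-0.0, 0.986, 0.169], [0.0, 0.169, -0.986], [-1.0, -0.0, -0.0]]
ft_force: [0.9, -1.5, -0.4]
width: 0.0852
```

```bash

python3 - <<'E'
from h import *
f=grab("wrist","w40");g=grab("scene","s40");grab("top","t40")
s=robot.sense();t=np.array(s['position']);print(s['clock'],t,s['width'],s['ft_force'])
cv2.imwrite('pics/c40.png',np.hstack([cv2.resize(g['frame'][140:220,225:285,::-1],(360,480),interpolation=cv2.INTER_CUBIC),cv2.resize(g['frame'][180:250,280:344,::-1],(439,480),interpolation=cv2.INTER_CUBIC)]))
E
```

```text
40.9333 [ 0.46934044 -0.28483097  0.28088116] 0.08553557991695045 [-0.31451277  0.32230623 -0.33646221]
```

View pics/w40.png

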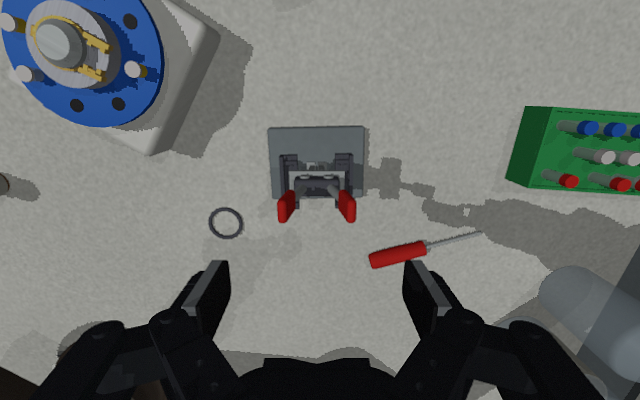

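View pics/c40.png

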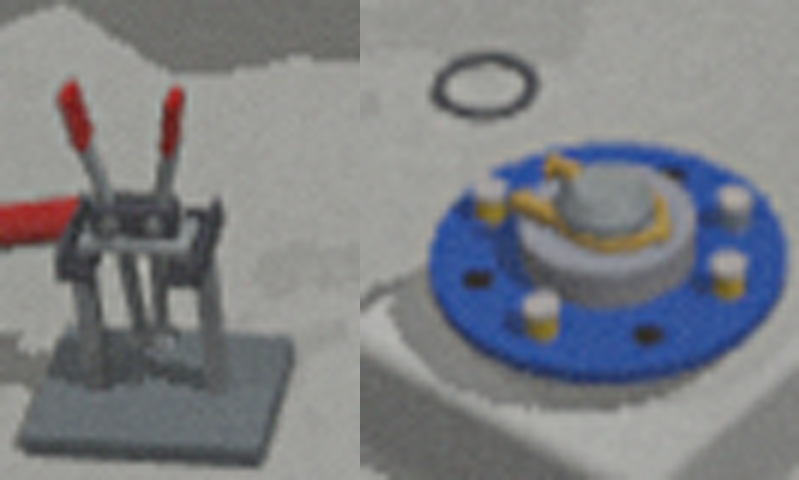

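The pliers hang as at the start and the ring sits in the groove. As a last check, I'll measure the carousel drop in the scene picture and whether the bystanders moved.

```bash

python3 - <<'E'
from h import *
a=load('scene0');b=load('s40');ta=load('top0');tb=load('t40')
G=lambda f:cv2.cvtColor(f['frame'],cv2.COLOR_RGB2GRAY).astype(np.float32)
def sh(A,B,u0,v0,u1,v1):
    w=cv2.createHanningWindow((u1-u0,v1-v0),cv2.CV_32F);return np.round(cv2.phaseCorrelate(A[v0:v1,u0:u1],B[v0:v1,u0:u1],w),2)
A,B=G(a),G(b)
print('carousel',sh(A,B,286,215,350,240),'housing',sh(A,B,270,238,350,262),'washer',sh(A,B,284,182,312,202),'vial',sh(A,B,384,190,406,218),'bottle_a',sh(A,B,385,235,430,300),'box',sh(A,B,295,255,355,303),'bottle_b',sh(A,B,210,218,248,272),'driver',sh(A,B,188,165,240,190),'pliers',sh(A,B,225,145,275,200))
def car(f):
    h=cv2.cvtColor(f['frame'],cv2.COLOR_RGB2HSV);m=cv2.inRange(h,(100,120,50),(130,255,255));m[:, :285]=0;m[:,350:]=0;m[:195]=0;m[240:]=0
    v,u=np.nonzero(m);return u.mean(),v.mean(),np.percentile(v,99.5),len(v)
print(car(a),car(b)); print('px per 4mm',proj(a,[.5575,-.0335,.108])-proj(a,[.5575,-.0335,.112]))
E
```

```text
Traceback (most recent call last):
ValueError: setting an array element with a sequence. The requested array has an inhomogeneous shape after 1 dimensions. The detected shape was (2,) + inhomogeneous part.
```

```bash

python3 - <<'E'
from h import *
a=load('scene0');b=load('s40')
G=lambda f:cv2.cvtColor(f['frame'],cv2.COLOR_RGB2GRAY).astype(np.float32)
def sh(A,B,u0,v0,u1,v1):
    w=cv2.createHanningWindow((u1-u0,v1-v0),cv2.CV_32F);r=cv2.phaseCorrelate(A[v0:v1,u0:u1].copy(),B[v0:v1,u0:u1].copy(),w);return np.round(r[0],2).tolist()
A,B=G(a),G(b)
print('carousel',sh(A,B,286,215,350,240),'housing',sh(A,B,270,238,350,262),'washer',sh(A,B,284,182,312,202),'vial',sh(A,B,384,190,406,218),'bottle_a',sh(A,B,385,235,430,300),'box',sh(A,B,295,255,355,303),'bottle_b',sh(A,B,210,218,248,272),'driver',sh(A,B,188,165,240,190),'pliers',sh(A,B,225,145,275,200))
def car(f):
    h=cv2.cvtColor(f['frame'],cv2.COLOR_RGB2HSV);m=cv2.inRange(h,(100,120,50),(130,255,255));m[:, :285]=0;m[:,350:]=0;m[:195]=0;m[240:]=0
    v,u=np.nonzero(m);return u.mean(),v.mean(),np.percentile(v,99.5),len(v)
print(car(a),car(b)); print('px per 4mm',proj(a,[.5575,-.0335,.108])-proj(a,[.5575,-.0335,.112]))
E
```

```text
carousel [-0.15, 1.2] housing [0.01, -0.14] washer [-0.04, 0.03] vial [0.24, -0.21] bottle_a [0.58, 0.07] box [-0.08, -0.15] bottle_b [0.03, 0.09] driver [0.22, 0.26] pliers [-0.27, -0.01]
(np.float64(315.536), np.float64(219.956), np.float64(234.0), 750) (np.float64(315.8269754768392), np.float64(221.37602179836512), np.float64(235.0), 734)
px per 4mm [0.04072699 1.08508259]
```

The carousel is down about 4.4 mm and the bystanders have not moved. Handing in.

```bash
python3 -c "
from workcell import robot
print(robot.sign_off())"
```

```text
the job is handed in; nothing more can be done
None
```

I spread the ring with the pliers, carried it to the mixer, pushed the carousel down with it and let it shut in the spindle's groove. I then hung the pliers back on the holder rails, opened the gripper and raised it clear. The job was handed in just after 41 s; sign-off reports no verdict.

**Last checks:**
- **Ring:** the lugs were parallel and about 35 mm apart, so the ring was shut. It was within about 1–2 mm of the spindle axis and looked flat.
- **Carousel:** the scene picture showed it about 4.4 mm below its rest position.
- **Pliers:** they hung as they did at the start, within 0.3 px in the scene view.
- **Bystanders:** those I measured (both bottles, tip box, vial, washer and driver) moved less than about 0.6 px, around 2 mm. I did not measure the dishes.
- **Force:** the highest press I read on the mixer was about 8 N. Readings came only between moves.

**What went wrong on the way:**
- **Tilt in the grip:** the pliers tilted about 4–5° when the first swing stopped. I corrected this with small counter moves.
- **Re-centring the ring:** the ring seemed too far off centre when it first closed, so I eased the tool back. The pliers only pivoted in the grip and the ring did not move.
- **Second squeeze:** I squeezed again and pulled; the ring still did not move. Measuring then showed the offset was only about 2.8 mm, so I released it as it was.

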